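# Free the sprung idler of a tube roller mixer with its forked key and rack it

### The arm

A 6-joint arm with a two-finger parallel gripper is mounted at the origin on the work surface; the furniture and walls round the work are solid. World frame = base frame: x ahead of the robot, y to its left, z up, the work surface at z = 0. Lengths are in m, angles in rad, forces in N, time in s.
With the tool pointing down it reaches from about 0.375 to 0.975 m from the base axis. Payload 3.8 kg.
Tool frame: the origin (TCP) lies where the fingers leave the gripper's body, on its centre line; the fingertips stand 73 mm ahead of it and the grasp point (between the pads) lies 54 mm ahead of it; z points along the fingers, y is the line along which they close (so a half turn about z gives the same grasp; the last joint's range is limited). The gripper opens to 85 mm and grips with 20 to 120 N. Pads are 22 mm wide; open, the fingers measure 114 mm over their backs; the gripper's body (76 mm by 85 mm) begins 54 mm behind the grasp point. The pads swing forward as they close: fully open they stand 13 mm farther back than shut.
Start: joints at [1.096, 0.264, 1.604, -0, 1.274, -0.037], TCP at [0.286, 0.611, 0.304] pointing down, gripper open.
Joint ranges: [-2.63, 2.63], [-0.94, 2.18], [0.31, 2.57], [-1.31, 4.45], [0, 2.66], [-2.55, 2.55]. Speed limits (rad/s): [2.57, 2.57, 3.14, 3.14, 3.14, 3.14].

### API

Orientations are given as a rotation vector (axis times angle).
In Python, from workcell import read_state, viewer, bot gives the robot as it stands.
- The arm moves only by the tool jog_arm, never from a script. Its argument "increments" is a list that holds one entry, the list of rows, each a list of 7 numbers: the shift along the tool's x, y, z in units of 30 mm (1.0 is 30 mm), then the turn, a rotation vector about the tool's x, y, z in units of 6 degrees (1.0 is 6 degrees), then the opening, from -1 (shut) to 1 (fully open). A call has exactly 5 rows; each row shifts and turns the commanded pose from where the row before left it, along the tool's axes as they then stand; what a row does not reach is not made up. A row lasts 1/12 s, in which the tool goes at most 41.7 mm and 7.16 degrees, less where a joint would pass 70% of its speed; a pose out of reach is approached as far as the arm can. A call is refused whole if a number of a shift passes 1 or a number of a turn 1, either way. A call with a gripper value outside its range is refused whole. The fingers move at their own pace and stop on an object; "force" is the grip in N (left out, the last holds). Time passes only in rows, so rows that do not move let the fingers close, or fill a call up. It gives the time, the measured TCP pose, the force, the opening and the grip force at its end, in the units of the state.
- read_state(): the state, without advancing time (a new reading comes with each control period).
- viewer.read_camera(name): name is "scene" or "top" or "wrist"; returns (picture, depth): 400x640x3 uint8, blue, green, red; 400x640 float32, m along the optical axis (not along the pixel's ray), 0 where there is no reading.
- viewer.camera_params(name): a dict with "fx", "fy", "cx", "cy" (pixels), "R" (3x3) and "t" (3): a world point X has camera coordinates R X + t; the wrist camera has in their place "hand_eye" (4x4, takes a point from camera to tool coordinates, whose origin is the TCP and whose axes are the flange's). Camera axes: x right, y down, z forward; pixel columns grow to the right and rows downward; lengths in m; the calibration is good to about 2 mm. A picture is of the moment at which its call begins: read the wrist's pose just before it. camera_params takes no time and is no camera call.
- bot.finish_job(): hands the job in; it is judged then, once.
The state is a dict: "time": time; "q": joint angles; "joint_vel": joint speeds; "joint_torque": joint torques, N m; "tool_pos": TCP position; "tcp_rot": TCP orientation; "wrist_force": force on the tool from outside, world axes, zero at the start; "torque": the same for the moment, N m; "width": opening from 0.0 (shut) to 1.0 (fully open); "grip_force": force on a finger pad.
Only numpy, scipy, OpenCV 4.12 (cv2) and the standard library are available. Lean on these libraries where they do the work, as an engineer would, in place of code of your own. Each camera call takes 0.05 s, during which the arm holds its last target. There are 200 camera calls.

### The job

The tube roller mixer is being stripped for cleaning, and its front roller still has to come out: a spring holds its axle in the right-hand bearing plate. Take the forked key, slide the prongs in under the axle so that they straddle the collar, press the collar gently sideways towards the roller until the spring bottoms, lift that end over the plate without forcing it and let it rest in the notch above its hole. Then lay the key flat on the desk, draw the roller out of the left-hand bearing and set it down gently in the empty seat of the draining rack, leaving everything else where it stands.

Things in the scene. Friction and masses are not known exactly. Their poses are not given: they have to be found in the camera images.
- mixer: Tube roller mixer, fixed: white base 120 mm deep (x), 198 wide (y), 86 high at the motor housing (y>78); origin under its centre, front to -x. Rollers lie along y over a deck at z=28 (front rim 31.5), between two aluminium bearing plates 75 mm high, 12 thick: inner faces at y=+58 and -81. Axles at x=-36 (front: the one to remove), +2 (empty), +40 (drive roller, stays); holes at z=58.
- socket (a point): Nominal centre of the front roller's right hole, at the right plate's inner face. The hole is 8.4 mm wide, the left one 11 mm; both go through. The plates are bolted on through slots: both stand together up to 5 mm to either side (y) of nominal, differently each time; this is not reported and must be felt.
- notch (a point): Nominal middle of the parking notch in the top of the right plate above that hole: 12 mm wide (x), 5 mm deep, floor 70 mm above the desk, right through the plate. The tip rests in it when parked, its centre 73 mm up; the roller is then tilted by 7 degrees.
- roller: Roller to remove, about 0.16 kg: grey tube 30 mm across, 96 mm long along its own y (x and z turn as it spins); origin on the axis, mid-tube. Right (-y) end: sprung steel axle 10 mm across from y=-48, collar 22 mm across and 3 mm thick at y=-65, step at y=-76.5 (wider than the hole), tip 6 mm across to y=-92.7 mm. It lies loose in its holes, about 1.3 mm below their centres.
- collar (a point): Centre of the collar. Pressed towards the tube (+y) it goes in 6.5 mm with axle and tip against a spring: 2 N to start, 5 N when it bottoms; from there the force climbs steeply, and over about 12 N harms the bearings. With the axle out there are 15.5 mm of bare axle between tube and collar, and 10 to 20 mm between collar and right plate.
- pin_tip (a point): Centre of the end face of the sprung tip. The loose roller first slides left, by up to 10.6 mm, until its left shoulder meets the left plate; there the tip is still 5.6 mm deep in its hole, so it is clear only when the spring has (nearly) bottomed. As the end then swings up, the push grows unless the fork gives way by up to 1 mm.
- stub (a point): End of the plain left axle, 6 mm across, 13.5 mm long from a 20 mm shoulder (4 mm long, on the tube's end); it sits in the left hole. To take off the parked roller, raise its middle some 5 mm more so that the step clears the right plate, draw it about 16 mm to the right (-y), then lift.
- fork: Forked key, 0.09 kg, lying flat on the desk; origin under the handle's centre, +x towards the prongs. Black flat-sided handle 70 x 16 x 18 mm (x, y, z); then a steel blade 15.5 mm wide, z=7 to 11 mm, which from x=59 mm is two prongs 4.5 mm wide with a 6.5 mm slot between them, to x=85 mm; their round ends turn up to z=14 mm. Balances at about x=20 mm.
- fork_slot (a point): Point in the slot, mid-blade (x=73, z=9 mm in the fork), above which the axle should lie: resting across both prongs between the upturned ends and the slot's root, with the collar hanging in the slot.
- rack: White draining rack, fixed: tray 134 x 96 mm, rim 10 mm high, floor 3 mm up, with two combs at y=+-30 mm, 27 mm high; origin under its centre. Two 90-degree V seats for rollers lying along its y: near seat at x=-38 mm, empty; far seat at x=+38 mm, taken.
- rack_seat (a point): Where the middle of a roller's axis lies when seated in the empty near seat, 37.2 mm above the desk. Either end may point either way.
- roller_2: The roller taken out earlier, of the same make, lying in the far seat of the rack; it stays. Origin on its axis, mid-tube.
- stamp: Self-inking stamp, 41 x 68 x 94 mm, loose bystander at the left edge of the desk; origin under its centre.
- iodine: Small brown dropper bottle, 34 mm across, 102 mm high, loose bystander behind the rack; origin under its centre.
- plaster: Roll of plaster, 52 mm across, 25 mm high, loose bystander in front of the rack; origin under its centre.

How it is judged:
On the way, in this order (a step that is already met when the one before it is completed fails the run):
1. the fork presses the collar at least 5 mm towards the tube (y of collar in the frame of roller above -0.06 m and contact force between fork and roller above 1.5 N), for 0.1 s.
2. the sprung end is out of its hole and its tip, sprung out again, rests in the notch above it (its centre 71 to 77 mm up) with the fork no longer touching the roller (z of pin_tip in the frame of mixer between 0.071 and 0.077 m and x of pin_tip in the frame of mixer between -0.042 and -0.03 m and contact force between fork and roller below 0.1 N), for 0.3 s.
At the end, for the whole second after the job is handed in: the roller lies at rest in the empty near seat of the rack (its middle within 15 mm of the seat's, axis parallel to the seat within 0.12 rad and 33 to 41 mm above the rack's underside), and the fork lies flat and still on the desk top, right way up (horizontal distance between roller and rack_seat below 0.015 m and z of roller in the frame of rack between 0.033 and 0.041 m and angle between the y axis of roller and the y axis of rack, either way round below 0.12 rad and height (world z) of fork between -0.004 and 0.006 m and angle between fork's own z axis and vertical below 0.2 rad and linear speed of each of roller, fork below 0.02 m/s); the robot touches nothing.
It fails at once if the fork presses on the roller or its axle with more than 16 N (contact force between fork and roller above 16 N).
It fails at once if the fork or the fingers press on the mixer with more than 12 N (contact force between any of fork, the fingers and mixer above 12 N).
It fails at once if the roller is wrenched against the mixer's bearings with more than 25 N (contact force between roller and mixer above 25 N).
It fails at once if the roller is dropped into the rack or pressed on it with more than 30 N (contact force between roller and rack above 30 N).
It fails at once if the other roller is shifted by more than 15 mm, or the stamp, iodine bottle or plaster roll by more than 30 mm (distance of roller_2 from where it was at the start of the episode above 0.015 m or distance of any of stamp, iodine, plaster from where it was at the start of the episode above 0.03 m).
It also fails if it takes over 64 s, if anything falls off the work surface, if the arm or the gripper's body presses on something with over 40 N, if the wrist force passes 120 N, or if a joint passes its speed limit or range.

## Working session

There is one attempt and no reset: what is moved stays moved. The work goes in short steps, Python scripts to look and compute and a tool call to move; the robot and the scene stay as the last step left them, time stands still between calls to the robot, and variables do not carry over. Pictures are saved under pics/ and viewed, at most 10 in all, crops included, and the job is handed in when it is done.

Besides the shell and the picture viewer there is one more tool, called after "Emit:" as name(argument=value, ...), one argument or row to a line, values as JSON. jog_arm: Moves the arm, as the interface text tells. Its arguments: {"type":"object","properties":{"increments":{"type":"array","items":{"type":"array","items":{"type":"array","items":{"type":"number"}}}},"force":{"type":"number"}},"required":["increments"]}

```bash
ls; mkdir -p pics; cat > h.py <<'E'
import numpy as np, cv2
from scipy.spatial.transform import Rotation as Ro
from workcell import read_state, viewer, bot
def px2w(name,u,v,d,st=None):
    c=viewer.camera_params(name)
    p=np.array([(u-c['cx'])/c['fx']*d,(v-c['cy'])/c['fy']*d,d])
    if 'hand_eye' in c:
        H=np.array(c['hand_eye']); p=H[:3,:3]@p+H[:3,3]
        return Ro.from_rotvec(st['tcp_rot']).apply(p)+np.array(st['tool_pos'])
    return np.array(c['R']).T@(p-np.array(c['t']))
def cloud(name,d,st=None):
    c=viewer.camera_params(name); v,u=np.mgrid[:400,:640]
    p=np.stack([(u-c['cx'])/c['fx']*d,(v-c['cy'])/c['fy']*d,d],-1)
    if 'hand_eye' in c:
        H=np.array(c['hand_eye']); p=p@H[:3,:3].T+H[:3,3]
        return p@Ro.from_rotvec(st['tcp_rot']).as_matrix().T+np.array(st['tool_pos'])
    return (p-np.array(c['t']))@np.array(c['R'])
E
python3 - <<'E'
from h import *
s=read_state(); print(s)
for n in ('top','scene'):
    im,d=viewer.read_camera(n); cv2.imwrite(f'pics/{n}0.png',im); np.save(f'{n}0.npy',d)
    print(n,viewer.camera_params(n))
E
```

```text
pics
{'time': 0.0, 'q': array([ 1.09609128e+00,  2.64744283e-01,  1.60540054e+00, -4.23616661e-05,
        1.27369848e+00, -3.69256004e-02]), 'joint_vel': array([-0.00089992,  0.00156481, -0.00094366, -0.00010396,  0.00048245,
       -0.00077338]), 'joint_torque': array([-1.07398875e-03, -5.15086234e+01, -3.67329919e+01, -1.20027735e-04,
        1.27780953e-02, -3.84421199e-06]), 'tool_pos': array([0.28591401, 0.61081435, 0.30255349]), 'tcp_rot': array([-0.68204955, -3.06611631,  0.00343578]), 'wrist_force': array([ 0.468022  , -0.0446842 ,  0.45501206]), 'torque': array([0.02811791, 0.03726983, 0.0135154 ]), 'grip_force': 0.0, 'width': 0.9988133290066344}
top {'fx': 446.22798278339974, 'fy': 446.22798278339974, 'cx': 320.0288402673628, 'cy': 199.2946438173015, 'R': array([[-0.01568886, -0.99984051,  0.00853295],
       [-0.98676585,  0.01410509, -0.161537  ],
       [ 0.16139088, -0.01095436, -0.98682977]]), 't': array([0.01390487, 0.52767239, 1.081481  ])}
scene {'fx': 395.89784821995573, 'fy': 395.89784821995573, 'cx': 325.8686792528787, 'cy': 197.7167244187212, 'R': array([[ 0.67760637, -0.73534752,  0.01065964],
       [-0.5123629 , -0.48242979, -0.71045462],
       [ 0.52757357,  0.47594697, -0.70366228]]), 't': array([-0.36920655,  0.31613009,  0.79876745])}
```

View pics/top0.png

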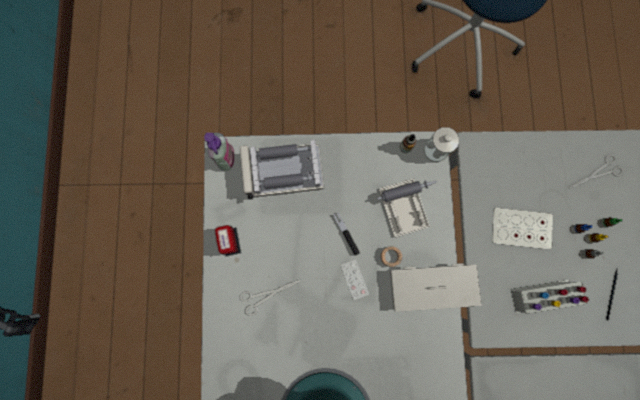

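View pics/scene0.png

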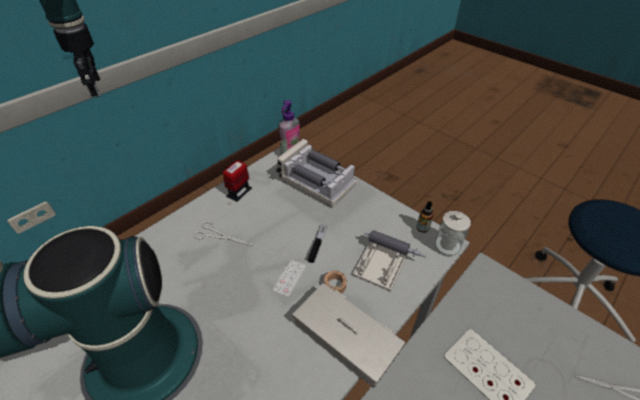

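```bash
python3 - <<'E'
from h import *
d=np.load('top0.npy')
P=cloud('top',d)
for n,u,v in [('fork prong',336,216),('handle near',355,252),('handle far',344,232),('frontroller L',262,184),('frontroller R',305,181),('mix lt',243,148),('plate R near',324,188),('plate R far',319,143),('rack r2 L',385,194),('rack r2 R',423,185),('rack near L',394,234),('rack near R',426,227),('plaster',391,257),('stamp',228,240),('iod',408,142),('box',395,268),('desk',300,240)]:
    print(n,d[v,u],P[v,u].round(3))
im=cv2.imread('pics/top0.png')
c=cv2.resize(im[130:270,230:440],None,fx=3.8,fy=3.8,interpolation=cv2.INTER_CUBIC);cv2.imwrite('pics/topc.png',c)
print(viewer.camera_params('wrist'))
E
```

```text
fork prong 1.161227 [ 0.49  -0.035 -0.   ]
handle near 1.1292259 [ 0.396 -0.081  0.017]
handle far 1.1378449 [ 0.447 -0.054  0.017]
frontroller L 1.1155989 [0.566 0.151 0.056]
frontroller R 1.1495355 [0.579 0.044 0.025]
mix lt 1.1010162 [0.652 0.194 0.085]
plate R near 1.1757374 [ 0.565 -0.005 -0.003]
plate R far 1.1941686 [ 0.688  0.006 -0.002]
rack r2 L 1.122338 [ 0.538 -0.158  0.048]
rack r2 R 1.1289879 [ 0.56  -0.255  0.046]
rack near L 1.144712 [ 0.44  -0.183  0.01 ]
rack near R 1.1495583 [ 0.457 -0.266  0.009]
plaster 1.1440401 [ 0.382 -0.174  0.001]
stamp 1.054307 [0.425 0.226 0.095]
iod 1.120415 [ 0.666 -0.217  0.072]
box 1.1437701 [ 0.354 -0.184 -0.003]
desk 1.1510824 [ 0.429  0.059 -0.001]
{'fx': 312.7760716711511, 'fy': 312.7760716711511, 'cx': 315.7636949517913, 'cy': 202.86485249427915, 'hand_eye': array([[-1.45809961e-04, -9.46479335e-01, -3.22764382e-01,
         8.34860524e-02],
       [ 9.99999840e-01, -3.14454448e-04,  4.70357658e-04,
        -1.47188004e-03],
       [-5.46678499e-04, -3.22764262e-01,  9.46479230e-01,
        -7.01354517e-02],
       [ 0.00000000e+00,  0.00000000e+00,  0.00000000e+00,
         1.00000000e+00]])}
```

View pics/topc.png

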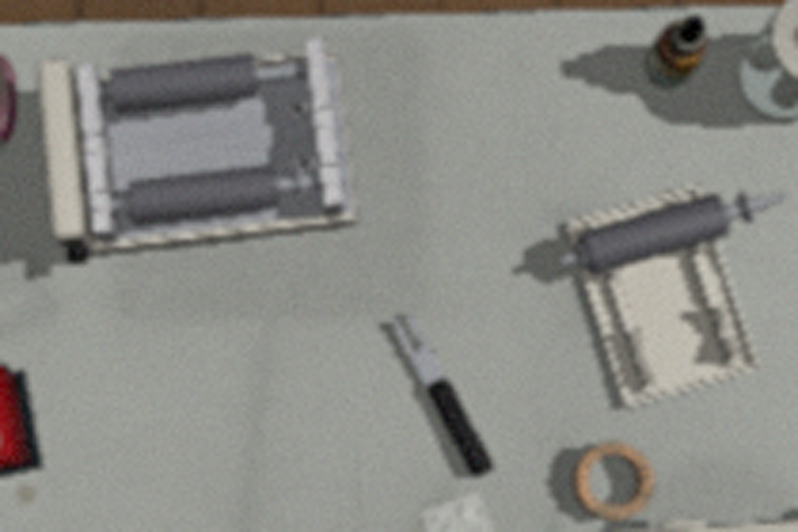

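```bash
cat >> h.py <<'E'
def down(yaw):  # tool down, tool x at yaw deg (world)
    a=np.radians(yaw); x=np.array([np.cos(a),np.sin(a),0]); z=np.array([0,0,-1.]); return np.stack([x,np.cross(z,x),z],1)
def plan(pos,R,n=None,s=None):
    s=s or read_state(); p=np.array(s['tool_pos']); A=Ro.from_rotvec(s['tcp_rot']).as_matrix(); pos=np.array(pos)
    rv=Ro.from_matrix(A.T@R).as_rotvec()
    n0=int(np.ceil(max(np.linalg.norm(pos-p)/.030,np.degrees(np.abs(rv)).max()/6-.01,1)))
    n=n or -(-n0//5)*5
    out=[]
    for k in range(n):
        m=n-k; w=Ro.from_matrix(A.T@R).as_rotvec()/m
        sh=np.clip(np.round(A.T@((pos-p)/m)/.030,2),-1,1); tu=np.clip(np.round(np.degrees(w)/6,2),-1,1)
        p=p+A@(sh*.030); A=A@Ro.from_rotvec(np.radians(tu*6)).as_matrix()
        out.append([*sh,*tu])
    for r in out: print('[%g,%g,%g, %g,%g,%g]'%tuple(r+np.zeros(6)))
    print('end',p.round(4),'n',n)
def st():
    s=read_state(); A=Ro.from_rotvec(s['tcp_rot']).as_matrix()
    print('t %.2f'%s['time'],'pos',s['tool_pos'].round(4),'x-yaw %.2f'%np.degrees(np.arctan2(A[1,0],A[0,0])),'z',A[:,2].round(3),'F',s['wrist_force'].round(2),'w %.3f g %.1f'%(s['width'],s['grip_force']),'q',s['q'].round(2)); return s
E
python3 -c "
from h import *
plan([.45,.02,.30],Ro.from_rotvec(read_state()['tcp_rot']).as_matrix())"
```

```text
[-0.53,-0.62,0, 0,0,0]
[-0.53,-0.62,0, 0,0,0]
[-0.53,-0.62,0.01, 0,0,0]
[-0.53,-0.62,0, 0,0,0]
[-0.53,-0.62,0.01, 0,0,0]
[-0.53,-0.62,0, 0,0,0]
[-0.53,-0.62,0.01, 0,0,0]
[-0.53,-0.62,0, 0,0,0]
[-0.53,-0.62,0.01, 0,0,0]
[-0.53,-0.62,0, 0,0,0]
[-0.53,-0.62,0.01, 0,0,0]
[-0.53,-0.62,0, 0,0,0]
[-0.53,-0.62,0.01, 0,0,0]
[-0.53,-0.62,0, 0,0,0]
[-0.53,-0.62,0.01, 0,0,0]
[-0.54,-0.62,0, 0,0,0]
[-0.53,-0.62,0.01, 0,0,0]
[-0.54,-0.62,0, 0,0,0]
[-0.53,-0.62,0.01, 0,0,0]
[-0.54,-0.62,0, 0,0,0]
[-0.53,-0.62,0.01, 0,0,0]
[-0.54,-0.62,0, 0,0,0]
[-0.53,-0.63,0.01, 0,0,0]
[-0.54,-0.62,0, 0,0,0]
[-0.53,-0.63,0.01, 0,0,0]
end [0.4499 0.02   0.3   ] n 25
```

Emit:
jog_arm(
  increments=[
    [[-0.67, -0.78, 0, 0, 0, 0, 1], [-0.67, -0.78, 0, 0, 0, 0, 1], [-0.67, -0.78, 0, 0, 0, 0, 1], [-0.67, -0.78, 0, 0, 0, 0, 1], [-0.67, -0.78, 0, 0, 0, 0, 1]],
  ],
)

```text
time: 0.52
tool_pos: [0.3275, 0.4612, 0.3032]
tcp_rot: [-0.681, -3.066, 0.002]
wrist_force: [0.4, 0.3, -0.2]
width: 1.001
grip_force: 0.0
```

Emit:
jog_arm(
  increments=[
    [[-0.67, -0.78, 0, 0, 0, 0, 1], [-0.67, -0.78, 0, 0, 0, 0, 1], [-0.67, -0.78, 0, 0, 0, 0, 1], [-0.67, -0.78, 0, 0, 0, 0, 1], [-0.67, -0.78, 0, 0, 0, 0, 1]],
  ],
)

```text
time: 0.93
tool_pos: [0.3688, 0.3126, 0.3034]
tcp_rot: [-0.682, -3.066, 0.001]
wrist_force: [-0.7, -0.5, 0.0]
width: 1.002
grip_force: 0.0
```

Emit:
jog_arm(
  increments=[
    [[-0.67, -0.78, 0, 0, 0, 0, 1], [-0.67, -0.78, 0, 0, 0, 0, 1], [-0.67, -0.78, 0, 0, 0, 0, 1], [-0.67, -0.78, 0, 0, 0, 0, 1], [-0.67, -0.78, 0, 0, 0, 0, 1]],
  ],
)

```text
time: 1.35
tool_pos: [0.4102, 0.1641, 0.3035]
tcp_rot: [-0.682, -3.066, 0.0]
wrist_force: [0.1, -0.5, -0.5]
width: 0.998
grip_force: 0.0
```

Emit:
jog_arm(
  increments=[
    [[-0.67, -0.78, 0, 0, 0, 0, 1], [-0.67, -0.78, 0, 0, 0, 0, 1], [-0.67, -0.78, 0, 0, 0, 0, 1], [-0.67, -0.78, 0, 0, 0, 0, 1], [-0.3, -0.3, 0, 0, 0, 0, 1]],
  ],
)

```text
time: 1.77
tool_pos: [0.4481, 0.0318, 0.3036]
tcp_rot: [0.686, 3.066, -0.002]
wrist_force: [-0.1, -0.4, -0.0]
width: 0.999
grip_force: 0.0
```

```bash
python3 - <<'E'
from h import *
s=st(); im,d=viewer.read_camera('wrist'); cv2.imwrite('pics/w1.png',im); np.savez('w1.npz',d=d,p=s['tool_pos'],r=s['tcp_rot'])
E
```

```text
t 1.77 pos [0.4481 0.0318 0.3036] x-yaw 154.79 z [-0.    -0.002 -1.   ] F [-0.1  -0.36 -0.01] w 0.999 g 0.0 q [ 0.02 -0.17  2.06 -0.    1.25 -1.11]
```

View pics/w1.png

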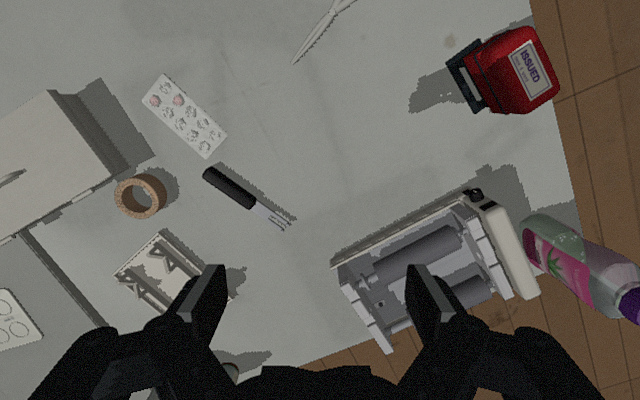

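```bash
python3 - <<'E'
from h import *
z=np.load('w1.npz'); s=dict(tool_pos=z['p'],tcp_rot=z['r']); d=z['d']; P=cloud('wrist',d,s); im=cv2.imread('pics/w1.png')
P[d==0]=np.nan
def pca(Q,n):
    m=np.median(Q[:,:2],0); c=Q[:,:2].mean(0); w,v=np.linalg.eigh(np.cov(Q[:,:2].T)); a=v[:,1]; 
    t=(Q[:,:2]-c)@a; u=(Q[:,:2]-c)@v[:,0]; lo,hi=np.percentile(t,[1,99]); lu,hu=np.percentile(u,[1,99])
    print(n,len(Q),'mid',(c+a*(lo+hi)/2+v[:,0]*(lu+hu)/2).round(4),'yaw %.2f'%np.degrees(np.arctan2(a[1],a[0])),'L %.4f W %.4f'%(hi-lo,hu-lu),'z',np.percentile(Q[:,2],[5,50,95]).round(4))
box=np.zeros(d.shape,bool); box[155:215,195:265]=1
g=im.max(2)<60
pca(P[box&g&(P[...,2]>.012)&(P[...,2]<.025)],'handle')
print('desk z',np.nanmedian(P[140:170,330:400,2]))
box[:]=0; box[180:240,235:300]=1
pca(P[box&(P[...,2]>.005)&(P[...,2]<.018)],'fork all lowish')
# mixer tops
b=np.zeros(d.shape,bool); b[180:360,325:520]=1
Q=P[b&(P[...,2]>.072)&(P[...,2]<.079)]; print(len(Q))
np.set_printoptions(suppress=True)
h,xe,ye=np.histogram2d(Q[:,0],Q[:,1],bins=[np.arange(.5,.72,.01),np.arange(-.03,.24,.01)]); print(h.astype(int))
# roller: pixels gray dark around (425,250)
b[:]=0; b[220:285,375:465]=1
R=P[b&(P[...,2]>.060)&(P[...,2]<.080)]; pca(R,'roller top')
E
```

```text
handle 742 mid [ 0.4222 -0.0724] yaw -153.51 L 0.0663 W 0.0147 z [0.0141 0.0175 0.0189]
desk z -0.0001555013399845151
fork all lowish 698 mid [ 0.461  -0.0526] yaw -157.30 L 0.0785 W 0.0177 z [0.0079 0.0114 0.0176]
2054
[[ 0  0  0  0  0  0  0  0  0  0  0  0  0  0  0  0  0  0  0  0  0  0  0  0
   0  0]
 [ 0  0  0  0  0  0  0  0  0  0  0  0  0  0  0  0  0  0  0  0  0  0  0  0
   0  0]
 [ 0  0  0  0  0  0  0  0  0  0  0  0  0  0  0  0  0  0  0  0  0  0  0  0
   0  0]
 [ 0  0  0  0  0  0  0  0  0  0  0  0  0  0  0  0  0  0  0  0  0  1  0  0
   0  0]
 [ 0  0  0  0  0  0  0  0  0  0  0  0  0  0  0  0  0  0 20 26 61 34  0  0
   0  0]
 [ 0  0  0  0  0  0  0  0  0  0  0  0  0  0  0  0  0  0 54 58 15  0  0  0
   0  0]
 [ 0  0  0 33 37  0  0  0  0  0  0  0  0  0  0  0  1  0  7  4 16  0  0  0
   0  0]
 [ 0  0  0 25 34  0  0  1  3  4  1  0  1  1  1  1  1  0 23 59 16  0  0  0
   0  0]
 [ 0  0  0  1 15  0  0  0  2  0  0  0  0  0  0  0  0  0 23 78 17  0  0  0
   0  0]
 [ 0  0  0 20 64  0  0  0  0  0  0  0  0  0  0  0  0  0 13 66 18  0  0  0
   0  0]
 [ 0  0  0 11 68  2  0  0  0  0  0  0  0  0  0  0 
[... 252 characters left out ...]
 3  4 49 54  0  0  0
   0  0]
 [ 0  0  0  0 41 27  0  0  0  1  0  0  0  0  0 41 57 61 29 49 48  5  0  0
   0  0]
 [ 0  0  0  0 35 37  0  0  0  5  0  0  0  0  0  9  8  4  0 32 37  7  0  0
   0  0]
 [ 0  0  0  0 33 37  0  0  0  0  0  0  0  0  0  0  0  0  0  0  0  0  0  0
   0  0]
 [ 0  0  0  0 11 17  0  0  0  0  0  0  0  0  0  0  0  0  0  0  0  0  0  0
   0  0]
 [ 0  0  0  0  0  0  0  0  0  0  0  0  0  0  0  0  0  0  0  0  0  0  0  0
   0  0]
 [ 0  0  0  0  0  0  0  0  0  0  0  0  0  0  0  0  0  0  0  0  0  0  0  0
   0  0]
 [ 0  0  0  0  0  0  0  0  0  0  0  0  0  0  0  0  0  0  0  0  0  0  0  0
   0  0]]
roller top 1963 mid [0.5722 0.0966] yaw 95.61 L 0.0987 W 0.0241 z [0.0613 0.0686 0.0714]
```

```bash
python3 - <<'E'
from h import *
plan([.4356,-.0657,.13],down(26.5))
E
```

```text
[-0.04,-0.12,0.23, 0,0,0.85]
[-0.05,-0.12,0.23, 0,0,0.86]
[-0.06,-0.12,0.23, 0,0,0.85]
[-0.07,-0.11,0.23, 0,0,0.86]
[-0.08,-0.1,0.23, 0,0,0.85]
[-0.09,-0.09,0.23, 0,0,0.86]
[-0.1,-0.09,0.23, 0,0,0.85]
[-0.1,-0.08,0.23, 0,0,0.86]
[-0.11,-0.07,0.23, 0,0,0.85]
[-0.12,-0.06,0.23, 0,0,0.86]
[-0.12,-0.05,0.23, 0,0,0.85]
[-0.12,-0.04,0.23, 0,0,0.86]
[-0.13,-0.02,0.23, 0,0,0.85]
[-0.13,-0.01,0.23, 0,0,0.86]
[-0.13,0,0.23, 0,0,0.85]
[-0.13,0.01,0.23, 0,0,0.86]
[-0.13,0.02,0.23, 0,0,0.85]
[-0.12,0.03,0.24, 0,0,0.86]
[-0.12,0.05,0.23, 0,0,0.85]
[-0.12,0.06,0.24, 0,0,0.86]
[-0.11,0.06,0.23, 0,0,0.85]
[-0.11,0.08,0.24, 0,0,0.86]
[-0.1,0.08,0.23, 0.01,0,0.85]
[-0.09,0.09,0.24, 0,0.01,0.86]
[-0.08,0.1,0.23, 0.01,0,0.85]
end [ 0.4355 -0.0656  0.1301] n 25
```

Emit:
jog_arm(
  increments=[
    [[-0.04, -0.12, 0.23, 0, 0, 0.85, 1], [-0.05, -0.12, 0.23, 0, 0, 0.86, 1], [-0.06, -0.12, 0.23, 0, 0, 0.85, 1], [-0.07, -0.11, 0.23, 0, 0, 0.86, 1], [-0.08, -0.1, 0.23, 0, 0, 0.85, 1]],
  ],
)

```text
time: 2.23
tool_pos: [0.4448, 0.0157, 0.2687]
tcp_rot: [-1.351, -2.835, 0.0]
wrist_force: [0.9, -0.3, 1.1]
width: 1.002
grip_force: 0.0
```

Emit:
jog_arm(
  increments=[
    [[-0.09, -0.09, 0.23, 0, 0, 0.86, 1], [-0.1, -0.09, 0.23, 0, 0, 0.85, 1], [-0.1, -0.08, 0.23, 0, 0, 0.86, 1], [-0.11, -0.07, 0.23, 0, 0, 0.85, 1], [-0.12, -0.06, 0.23, 0, 0, 0.86, 0.6]],
  ],
)

```text
time: 2.65
tool_pos: [0.4421, -0.0036, 0.2342]
tcp_rot: [-1.947, -2.464, 0.0]
wrist_force: [0.2, 0.1, -1.0]
width: 0.884
grip_force: 0.0
```

Emit:
jog_arm(
  increments=[
    [[-0.12, -0.05, 0.23, 0, 0, 0.85, 0.2], [-0.12, -0.04, 0.23, 0, 0, 0.86, 0.2], [-0.13, -0.02, 0.23, 0, 0, 0.85, 0.2], [-0.13, -0.01, 0.23, 0, 0, 0.86, 0.2], [-0.13, 0, 0.23, 0, 0, 0.85, 0.2]],
  ],
)

```text
time: 3.07
tool_pos: [0.4397, -0.0229, 0.1997]
tcp_rot: [-2.445, -1.972, 0.001]
wrist_force: [-0.7, -0.2, 0.4]
width: 0.605
grip_force: 0.0
```

Emit:
jog_arm(
  increments=[
    [[-0.13, 0.01, 0.23, 0, 0, 0.86, 0.2], [-0.13, 0.02, 0.23, 0, 0, 0.85, 0.2], [-0.12, 0.03, 0.24, 0, 0, 0.86, 0.2], [-0.12, 0.05, 0.23, 0, 0, 0.85, 0.2], [-0.12, 0.06, 0.24, 0, 0, 0.86, 0.2]],
  ],
)

```text
time: 3.48
tool_pos: [0.4373, -0.0422, 0.1647]
tcp_rot: [-2.822, -1.379, 0.001]
wrist_force: [0.3, 0.4, -0.1]
width: 0.597
grip_force: 0.0
```

Emit:
jog_arm(
  increments=[
    [[-0.11, 0.06, 0.23, 0, 0, 0.85, 0.2], [-0.11, 0.08, 0.24, 0, 0, 0.86, 0.2], [-0.1, 0.08, 0.23, 0, 0, 0.85, 0.2], [-0.09, 0.09, 0.24, 0, 0, 0.86, 0.2], [-0.08, 0.1, 0.23, 0, 0, 0.85, 0.2]],
  ],
)

```text
time: 3.9
tool_pos: [0.4346, -0.0613, 0.1295]
tcp_rot: [-3.058, -0.719, 0.001]
wrist_force: [-0.1, -0.2, 0.4]
width: 0.599
grip_force: 0.0
```

```bash
python3 - <<'E'
from h import *
s=st(); im,d=viewer.read_camera('wrist'); cv2.imwrite('pics/w2.png',im); np.savez('w2.npz',d=d,p=s['tool_pos'],r=s['tcp_rot'])
plan([.4356,-.0657,.076],down(26.5),5)
E
```

```text
t 3.90 pos [ 0.4346 -0.0613  0.1295] x-yaw 26.46 z [-0.001  0.    -1.   ] F [-0.07 -0.16  0.42] w 0.599 g 0.0 q [-0.2   0.    2.25  0.    0.89  0.91]
[0,0.03,0.35, 0,0,-0.01]
[0,0.03,0.35, 0,0.01,-0.01]
[0,0.03,0.35, -0.01,0,-0.01]
[0,0.03,0.35, 0,0.01,-0.01]
[0,0.03,0.34, -0.01,0,0]
end [ 0.4356 -0.0656  0.0761] n 5
```

View pics/w2.png

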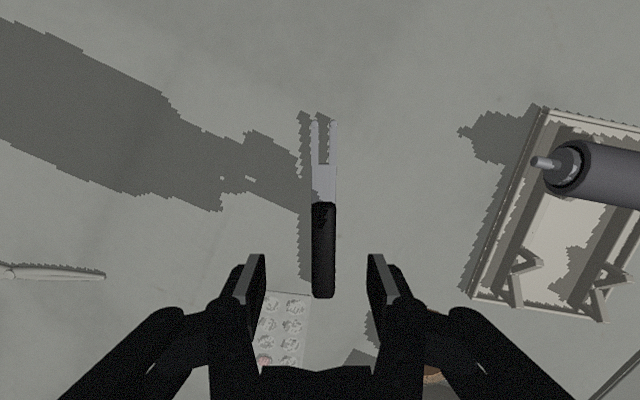

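Emit:
jog_arm(
  increments=[
    [[0, 0.03, 0.35, 0, 0, 0, 0.2], [0, 0.03, 0.35, 0, 0, 0, 0.2], [0, 0.03, 0.35, 0, 0, 0, 0.2], [0, 0.03, 0.35, 0, 0, 0, 0.2], [0, 0.03, 0.36, 0, 0, 0, 0]],
  ],
)

```text
time: 4.37
tool_pos: [0.4369, -0.0656, 0.0762]
tcp_rot: [-3.056, -0.727, 0.001]
wrist_force: [-0.8, 0.5, 0.1]
width: 0.5
grip_force: 0.0
```

Emit:
jog_arm(
  increments=[
    [[0, 0, 0, 0, 0, 0, -1], [0, 0, 0, 0, 0, 0, -1], [0, 0, 0, 0, 0, 0, -1], [0, 0, 0, 0, 0, 0, -1], [0, 0, 0, 0, 0, 0, -1]],
  ],
  force=80,
)

```text
time: 4.78
tool_pos: [0.4375, -0.0658, 0.0779]
tcp_rot: [3.056, 0.725, 0.002]
wrist_force: [0.3, 0.0, -1.5]
width: 0.164
grip_force: 79.6
```

Emit:
jog_arm(
  increments=[
    [[0, 0, 0, 0, 0, 0, -1], [0, 0, 0, 0, 0, 0, -1], [0, 0, 0, 0, 0, 0, -1], [0, 0, 0, 0, 0, 0, -1], [0, 0, 0, 0, 0, 0, -1]],
  ],
)

```text
time: 5.2
tool_pos: [0.4371, -0.0658, 0.0774]
tcp_rot: [3.057, 0.725, 0.0]
wrist_force: [0.8, -0.3, -0.7]
width: 0.159
grip_force: 79.6
```

```bash
python3 - <<'E'
from h import *
st()
z=np.load('w1.npz'); s=dict(tool_pos=z['p'],tcp_rot=z['r']); d=z['d']; P=cloud('wrist',d,s); P[d==0]=np.nan
b=np.zeros(d.shape,bool); b[180:360,325:520]=1
def fit(Q,n):
    for _ in range(3):
        k=np.polyfit(Q[:,0],Q[:,1],1); r=Q[:,1]-np.polyval(k,Q[:,0]); Q=Q[abs(r)<.009]
    print(n,len(Q),'yaw %.2f'%np.degrees(np.arctan(k[0])),'y at x=.55,.6',np.polyval(k,[.55,.6]).round(4),'half',np.percentile(r,[2,98]).round(4),'x range',np.percentile(Q[:,0],[1,99]).round(4),'z',np.median(Q[:,2]))
T=b&(P[...,2]>.0725)&(P[...,2]<.078)
fit(P[T&(P[...,1]<.04)],'R plate'); fit(P[T&(P[...,1]>.152)&(P[...,1]<.172)],'L plate')
bb=np.zeros(d.shape,bool); bb[220:285,375:465]=1
R=P[bb&(P[...,2]>.066)&(P[...,2]<.078)]; fit(R[:,[1,0,2]],'roller (x from y)')
E
```

```text
t 5.20 pos [ 0.4371 -0.0658  0.0774] x-yaw 26.70 z [ 0. -0. -1.] F [ 0.83 -0.28 -0.7 ] w 0.159 g 79.6 q [-0.21  0.1   2.28 -0.    0.77  0.9 ]
R plate 668 yaw 6.11 y at x=.55,.6 [0.0092 0.0146] half [-0.0059  0.0055] x range [0.5659 0.6748] z 0.07462117842029943
L plate 707 yaw 4.42 y at x=.55,.6 [0.1613 0.1651] half [-0.0056  0.0058] x range [0.55   0.6591] z 0.07474586319574753
roller (x from y) 1193 yaw -4.97 y at x=.55,.6 [0.5334 0.5291] half [-0.0069  0.0087] x range [0.0494 0.1426] z 0.06959367866359048
```

```bash
python3 - <<'E'
from h import *
plan([.4777,.0219,.1064],down(5.3),5)
E
```

```text
[0.5,-0.4,-0.19, 0,0,0.71]
[0.47,-0.44,-0.19, 0,0,0.71]
[0.44,-0.47,-0.2, 0,0,0.72]
[0.41,-0.5,-0.19, 0,0,0.71]
[0.37,-0.53,-0.2, 0,0,0.72]
end [0.4779 0.0218 0.1065] n 5
```

Lift first, then traverse and look.

Emit:
jog_arm(
  increments=[
    [[0, 0, -0.2, 0, 0, 0, -1], [0, 0, -0.2, 0, 0, 0, -1], [0, 0, -0.19, 0, 0, 0, -1], [0, 0, -0.19, 0, 0, 0, -1], [0, 0, -0.19, 0, 0, 0, -1]],
  ],
)

```text
time: 5.62
tool_pos: [0.4373, -0.0658, 0.1074]
tcp_rot: [3.056, 0.725, 0.001]
wrist_force: [-0.0, -0.5, -1.3]
width: 0.162
grip_force: 79.6
```

Emit:
jog_arm(
  increments=[
    [[0.5, -0.4, 0, 0, 0, 0.71, -1], [0.47, -0.44, 0, 0, 0, 0.71, -1], [0.44, -0.47, 0, 0, 0, 0.72, -1], [0.41, -0.5, 0, 0, 0, 0.71, -1], [0.37, -0.53, 0, 0, 0, 0.72, -1]],
  ],
)

```text
time: 6.03
tool_pos: [0.4784, 0.0226, 0.1072]
tcp_rot: [3.138, 0.138, 0.001]
wrist_force: [0.4, -0.2, -1.1]
width: 0.158
grip_force: 79.7
```

Emit:
jog_arm(
  increments=[
    [[0, 0, 0, 0, 0, 0, -1], [0, 0, 0, 0, 0, 0, -1], [0, 0, 0, 0, 0, 0, -1], [0, 0, 0, 0, 0, 0, -1], [0, 0, 0, 0, 0, 0, -1]],
  ],
)

```text
time: 6.45
tool_pos: [0.4774, 0.0212, 0.1064]
tcp_rot: [3.138, 0.144, -0.001]
wrist_force: [-1.2, -0.3, -0.8]
width: 0.158
grip_force: 79.7
```

```bash
python3 - <<'E'
from h import *
s=st(); im,d=viewer.read_camera('wrist'); cv2.imwrite('pics/w3.png',im); np.savez('w3.npz',d=d,p=s['tool_pos'],r=s['tcp_rot'])
E
```

```text
t 6.45 pos [0.4774 0.0212 0.1064] x-yaw 5.25 z [-0. -0. -1.] F [-1.21 -0.26 -0.78] w 0.158 g 79.7 q [-0.01  0.11  2.19 -0.    0.84  1.47]
```

View pics/w3.png

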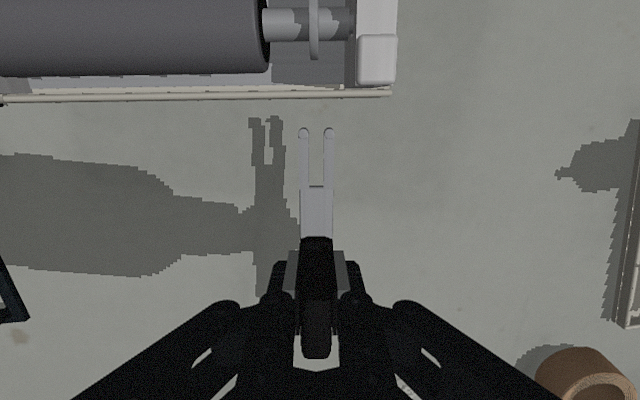

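```bash
python3 - <<'E'
from h import *
z=np.load('w3.npz'); s=dict(tool_pos=z['p'],tcp_rot=z['r']); d=z['d']
P=cloud('wrist',d,s); A=Ro.from_rotvec(s['tcp_rot']).as_matrix()
T=(P-s['tool_pos'])@A   # tool coords
T[d==0]=np.nan
g=lambda u,v:(u,v,T[v,u].round(4),P[v,u].round(4))
for u,v in [(314,25),(313,10),(316,50),(315,40),(290,25),(335,22),(377,60),(377,20),(304,134),(329,134),(304,165),(329,165),(316,200),(317,300),(20,98),(200,95),(385,90)]: print(*g(u,v))
# column extents at collar row & slot rows
for v in (25,35,45): print(v,[(u,round(float(d[v,u]),4)) for u in range(300,330,2)])
im=cv2.imread('pics/w3.png')
for v in (155,170): print(v,im[v,292:340].mean(1).astype(int))
# tube: fit plane-curve: for each column, point of max z
c=T[0:70,20:250]; 
i=np.nanargmin(c[...,2],0); q=c[i,np.arange(230)]; print('tube ridge rows',i[::40],'z',np.nanmedian(q[:,2]))
# front rim line
Q=T[88:106,5:380].reshape(-1,3); zz=s['tool_pos'][2]-Q[:,2]; Q=Q[(zz>.027)&(zz<.036)]
k=np.polyfit(Q[:,1],Q[:,0],1); print('rim slope deg',np.degrees(k[0]),len(Q))
# silhouette of tube bottom edge -> depth discontinuity
e=[(u,np.argmax(np.diff(d[55:90,u]))+55) for u in range(10,260,10)]; e=np.array(e); 
E=np.array([T[v-1,u] for u,v in e]); k=np.polyfit(E[:,1],E[:,0],1); print('tube edge slope',np.degrees(k[0]),np.std(E[:,0]-np.polyval(k,E[:,1])),E[::6].round(4))
E
```

```text
314 25 [0.1031 0.0004 0.0406] [0.58   0.0301 0.0658]
313 10 [0.1069 0.0002 0.0393] [0.5838 0.0308 0.067 ]
316 50 [0.0964 0.0011 0.044 ] [0.5734 0.0289 0.0624]
315 40 [0.0991 0.0008 0.0419] [0.576  0.0295 0.0645]
290 25 [ 0.1039 -0.0074  0.0449] [0.5801 0.038  0.0615]
335 22 [0.1048 0.0073 0.0452] [0.5824 0.0235 0.0612]
377 60 [0.0921 0.0192 0.0317] [0.5709 0.0104 0.0747]
377 20 [0.1034 0.0192 0.0355] [0.5821 0.0115 0.0709]
304 134 [ 0.067  -0.0039  0.0632] [0.5437 0.0312 0.0432]
329 134 [0.0671 0.0065 0.0625] [0.5447 0.0208 0.0439]
304 165 [ 0.0533 -0.0042  0.0658] [0.53   0.0302 0.0406]
329 165 [0.0533 0.0068 0.0657] [0.531  0.0192 0.0407]
316 200 [0.037  0.0011 0.066 ] [0.5143 0.0234 0.0405]
317 300 [-0.0123  0.0016  0.0594] [0.4652 0.0184 0.0471]
20 98 [ 0.0813 -0.1297  0.0757] [0.5464 0.1578 0.0307]
200 95 [nan nan nan] [0.5589 0.0277 0.1765]
385 90 [0.0846 0.0312 0.0747] [ 0.5644 -0.0021  0.0317]
25 [(300, 0.1019), (302, 0.1017), (304, 0.1025), (306, 0.1015), (308, 0.1023), (310, 0.0972), (312, 0.0972), (314, 0.0981), (316, 0.0964), (318, 0.1022), (320, 0.1019), (322, 0.103), (3
[... 482 characters left out ...]
328, 0.0)]
155 [130 130 132 131 130 130 132 129 132 132 135 134 136 136 132 135 125 128
 130 129 132 128 128 129 125 129 128 127 129 130 129 132 132 132 132 134
 134 137 136 135 135 135 136 130 131 133 131 127]
170 [132 132 129 129 127 126 132 131 131 130 134 130 134 135 135 134 125 130
 129 132 131 133 133 132 130 133 133 131 131 133 131 119 130 131 132 128
 134 137 133 136 135 134 132 135 131 132 130 132]
tube ridge rows [ 9 23 18  7 21 25] z 0.03417021376373132
rim slope deg 0.42575160361361597 4026
tube edge slope 0.7411327465006701 0.0009782089231155505 [[ 0.0891 -0.1074  0.0495]
 [ 0.0894 -0.0858  0.0491]
 [ 0.0897 -0.064   0.0481]
 [ 0.09   -0.0432  0.0487]
 [ 0.0903 -0.022   0.0481]]
```

```bash
python3 - <<'E'
from h import *
c=viewer.camera_params('wrist'); print(c)
E
```

```text
{'fx': 312.7760716711511, 'fy': 312.7760716711511, 'cx': 315.7636949517913, 'cy': 202.86485249427915, 'hand_eye': array([[-1.44426618e-04, -9.47052802e-01, -3.21077823e-01,
         8.17514027e-02],
       [ 9.99999988e-01, -1.16261152e-04, -1.06893605e-04,
         1.00153522e-03],
       [ 6.39050102e-05, -3.21077835e-01,  9.47052807e-01,
        -7.01379927e-02],
       [ 0.00000000e+00,  0.00000000e+00,  0.00000000e+00,
         1.00000000e+00]])}
```

```bash
python3 - <<'E'
from h import *
for n in ('wrist','top'):
    L=[viewer.camera_params(n) for _ in range(200)]
    K='hand_eye' if n=='wrist' else 't'
    X=np.array([np.array(l[K])[:3,3] if n=='wrist' else l[K] for l in L]); print(n,X.mean(0),X.std(0),X[:4])
E
```

```text
wrist [ 0.0817514   0.00100154 -0.07013799] [0.00000000e+00 5.20417043e-18 3.05311332e-16] [[ 0.0817514   0.00100154 -0.07013799]
 [ 0.0817514   0.00100154 -0.07013799]
 [ 0.0817514   0.00100154 -0.07013799]
 [ 0.0817514   0.00100154 -0.07013799]]
top [0.01390487 0.52767239 1.081481  ] [2.60208521e-17 5.55111512e-16 2.66453526e-15] [[0.01390487 0.52767239 1.081481  ]
 [0.01390487 0.52767239 1.081481  ]
 [0.01390487 0.52767239 1.081481  ]
 [0.01390487 0.52767239 1.081481  ]]
```

Emit:
jog_arm(
  increments=[
    [[0, 0, 0, 0, 0, -0.17, -1], [0.3, 0, 0, 0, 0, 0, -1], [0.5, 0.01, 0, 0, 0, 0, -1], [0.5, 0.01, 0, 0, 0, 0, -1], [0.36, 0.01, 0, 0, 0, 0, -1]],
  ],
)

```text
time: 6.92
tool_pos: [0.5294, 0.0263, 0.1068]
tcp_rot: [3.137, 0.172, 0.003]
wrist_force: [0.1, -1.4, -1.1]
width: 0.161
grip_force: 79.7
```

```bash
python3 - <<'E'
from h import *
s=st(); im,d=viewer.read_camera('wrist'); c=viewer.camera_params('wrist'); print(c['hand_eye'][:3,3])
cv2.imwrite('pics/w4.png',cv2.resize(im[0:260,190:510],None,fx=2.2,fy=2.2,interpolation=cv2.INTER_CUBIC)); cv2.imwrite('pics/w4f.png',im); np.savez('w4.npz',d=d,p=s['tool_pos'],r=s['tcp_rot'],H=c['hand_eye'])
E
```

```text
t 6.92 pos [0.5294 0.0263 0.1068] x-yaw 6.29 z [ 0.002  0.    -1.   ] F [ 0.15 -1.42 -1.13] w 0.161 g 79.7 q [0.   0.2  2.08 0.   0.86 1.46]
[ 0.08173396  0.00097942 -0.07014355]
```

View pics/w4.png

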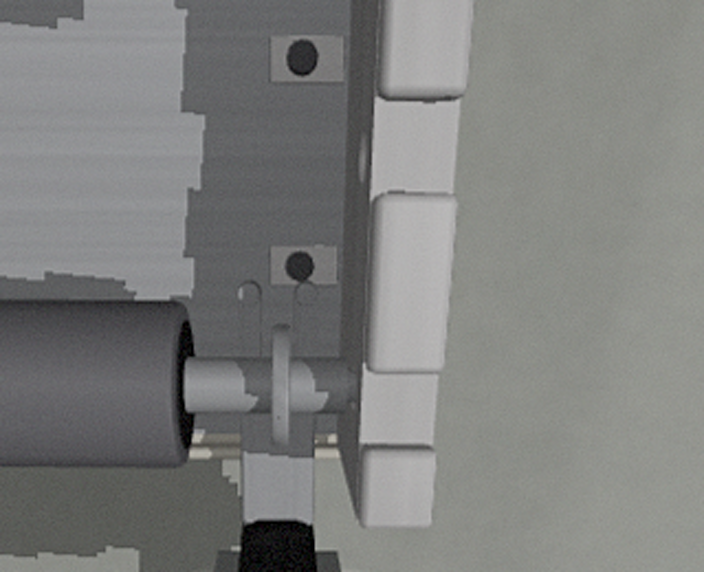

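```bash
python3 - <<'E'
from h import *
st()
z=np.load('w4.npz'); s=dict(tool_pos=z['p'],tcp_rot=z['r']); d=z['d']
P=cloud('wrist',d,s); A=Ro.from_rotvec(s['tcp_rot']).as_matrix(); T=(P-s['tool_pos'])@A; T[d==0]=np.nan
# axle column strip: u=~ (215/2.2+190)=288 ; rows
for u in (286,292,341): print(u,[(v,T[v,u,0].round(4),(s['tool_pos'][2]-T[v,u,2]).round(4)) for v in range(158,192,3)])
for u in (304,329): print('prong',u,[(v,T[v,u].round(4)) for v in range(126,160,4)])
print('collar',[(u,T[175,u].round(4)) for u in range(310,326,2)])
E
```

```text
t 6.97 pos [0.5315 0.0264 0.1073] x-yaw 6.29 z [ 0.004  0.    -1.   ] F [ 3.39 -0.45 -1.02] w 0.158 g 79.7 q [0.   0.2  2.08 0.   0.85 1.46]
286 [(158, np.float64(0.054), np.float64(0.0284)), (161, np.float64(0.0525), np.float64(0.0278)), (164, np.float64(0.0574), np.float64(0.059)), (167, np.float64(0.0565), np.float64(0.06)), (170, np.float64(0.0555), np.float64(0.0611)), (173, np.float64(0.0545), np.float64(0.0615)), (176, np.float64(0.0533), np.float64(0.0615)), (179, np.float64(0.0522), np.float64(0.0616)), (182, np.float64(0.0511), np.float64(0.0619)), (185, np.float64(0.0492), np.float64(0.0592)), (188, np.float64(0.0391), np.float64(0.0285)), (191, np.float64(0.0374), np.float64(0.0278))]
292 [(158, np.float64(0.0542), np.float64(0.0294)), (161, np.float64(0.0527), np.float64(0.0289)), (164, np.float64(0.0574), np.float64(0.0589)), (167, np.float64(0.0563), np.float64(0.0592)), (170, np.float64(0.0555), np.float64(0.0609)), (173, np.float64(0.0545), np.float64(0.0614)), (176, np.float64(0.0532), np.float64(0.0611)), (179, np.float64(0.052), np.float64(0.0609)), (182, np.float
[... 1140 characters left out ...]
g 329 [(126, array([0.0692, 0.007 , 0.0751])), (130, array([0.0687, 0.0065, 0.0627])), (134, array([0.067 , 0.0065, 0.063 ])), (138, array([0.0655, 0.0065, 0.0621])), (142, array([0.0631, 0.0067, 0.0672])), (146, array([0.0617, 0.0067, 0.0654])), (150, array([0.0599, 0.0067, 0.0655])), (154, array([0.0581, 0.0068, 0.0661])), (158, array([0.0564, 0.0067, 0.0655]))]
collar [(310, array([ 0.0538, -0.0012,  0.0451])), (312, array([ 0.0537, -0.0005,  0.0455])), (314, array([0.0548, 0.0003, 0.0408])), (316, array([0.055 , 0.0011, 0.0399])), (318, array([0.0548, 0.0018, 0.0411])), (320, array([0.0552, 0.0025, 0.0393])), (322, array([0.0537, 0.0033, 0.0456])), (324, array([0.0535, 0.0041, 0.0464]))]
```

Emit:
jog_arm(
  increments=[
    [[0, 0, 0, 0, 0, 0, -1], [0, 0, 0, 0, 0, 0, -1], [0, 0, 0, 0, 0, 0, -1], [0, 0, 0, 0, 0, 0, -1], [0, 0, 0, 0, 0, 0, -1]],
  ],
)

```text
time: 7.38
tool_pos: [0.5267, 0.0264, 0.1063]
tcp_rot: [-3.137, -0.173, 0.001]
wrist_force: [0.8, 0.6, -0.7]
width: 0.162
grip_force: 79.7
```

Emit:
jog_arm(
  increments=[
    [[0, 0, -0.1, 0, 0, 0, -1], [0, 0, -0.1, 0, 0, 0, -1], [0, 0, -0.1, 0, 0, 0, -1], [0, 0, -0.06, 0, 0, 0, -1], [0, 0, 0, 0, 0, 0, -1]],
  ],
)

```text
time: 7.8
tool_pos: [0.5278, 0.0264, 0.118]
tcp_rot: [3.137, 0.172, 0.002]
wrist_force: [0.1, -0.4, -2.3]
width: 0.164
grip_force: 79.6
```

Emit:
jog_arm(
  increments=[
    [[0, -0.05, 0, 0, 0, 0, -1], [0, -0.07, 0, 0, 0, 0, -1], [0, -0.07, 0, 0, 0, 0, -1], [0, -0.06, 0, 0, 0, 0, -1], [0, 0, 0, 0, 0, 0, -1]],
  ],
)

```text
time: 8.22
tool_pos: [0.5265, 0.0343, 0.1172]
tcp_rot: [-3.137, -0.173, 0.0]
wrist_force: [0.1, 0.4, -1.1]
width: 0.162
grip_force: 79.7
```

Emit:
jog_arm(
  increments=[
    [[0, -0.02, 0, 0, 0, 0, -1], [0, -0.02, 0, 0, 0, 0, -1], [0, -0.02, 0, 0, 0, 0, -1], [0, -0.02, 0, 0, 0, 0, -1], [0, 0, 0, 0, 0, 0, -1]],
  ],
)

```text
time: 8.63
tool_pos: [0.5263, 0.0363, 0.1172]
tcp_rot: [-3.137, -0.173, 0.0]
wrist_force: [-0.1, -0.1, -0.5]
width: 0.162
grip_force: 79.7
```

```bash
cat >> h.py <<'E'
def look(k):
    s=st(); im,d=viewer.read_camera('wrist'); H=viewer.camera_params('wrist')['hand_eye']; np.savez(f'{k}.npz',d=d,p=s['tool_pos'],r=s['tcp_rot'],H=H,im=im)
    A=Ro.from_rotvec(s['tcp_rot']).as_matrix(); P=cloud('wrist',d,s); T=(P-s['tool_pos'])@A; T[d==0]=np.nan; Z=P[...,2]
    s2=read_state(); print('F2',s2['wrist_force'].round(2),s2['tool_pos'].round(4)); return s,im,d,T,Z
def segs(m,T,v):
    e=np.flatnonzero(np.diff(np.r_[0,m.astype(int),0])); return [(int(a),int(b-1),T[v,a,1].round(4),T[v,b-1,1].round(4)) for a,b in zip(e[::2],e[1::2]) if b-a>2]
E
python3 - <<'E'
from h import *
s,im,d,T,Z=look('w5')
cv2.imwrite('pics/w5.png',im)
# axle row: row of collar; print height profile along row 174..176
for v in (172,180):
    print(v,'Z>.064',segs(np.nan_to_num(Z[v])>.0645,T,v),'Z>.057',segs(np.nan_to_num(Z[v])>.056,T,v))
E
```

```text
t 8.63 pos [0.5263 0.0363 0.1172] x-yaw 6.30 z [-0.  0. -1.] F [-0.1  -0.09 -0.47] w 0.162 g 79.7 q [0.02 0.18 2.08 0.   0.88 1.48]
F2 [ 0.23  0.05 -1.26] [0.5263 0.0363 0.1173]
172 Z>.064 [(0, 25, np.float64(-0.1202), np.float64(-0.115)), (27, 278, np.float64(-0.1087), np.float64(-0.0141)), (316, 323, np.float64(0.0011), np.float64(0.0038)), (375, 408, np.float64(0.0244), np.float64(0.0363))] Z>.057 [(0, 347, np.float64(-0.1202), np.float64(0.0139)), (374, 408, np.float64(0.0245), np.float64(0.0363))]
180 Z>.064 [(0, 278, np.float64(-0.1203), np.float64(-0.0141)), (316, 323, np.float64(0.0011), np.float64(0.0038)), (374, 408, np.float64(0.0245), np.float64(0.0368))] Z>.057 [(0, 280, np.float64(-0.1203), np.float64(-0.0141)), (316, 323, np.float64(0.0011), np.float64(0.0038)), (370, 408, np.float64(0.0244), np.float64(0.0368))]
```

Emit:
jog_arm(
  increments=[
    [[0, -0.03, 0, 0, 0, 0, -1], [0, -0.03, 0, 0, 0, 0, -1], [0, -0.03, 0, 0, 0, 0, -1], [0, -0.03, 0, 0, 0, 0, -1], [0, 0, 0, 0, 0, 0, -1]],
  ],
)

```text
time: 9.1
tool_pos: [0.526, 0.0397, 0.1173]
tcp_rot: [3.136, 0.173, 0.0]
wrist_force: [0.3, -3.3, -1.5]
width: 0.165
grip_force: 79.7
```

Emit:
jog_arm(
  increments=[
    [[0, -0.02, 0, 0, 0, 0, -1], [0, -0.02, 0, 0, 0, 0, -1], [0, 0, 0, 0, 0, 0, -1], [0, 0, 0, 0, 0, 0, -1], [0, 0, 0, 0, 0, 0, -1]],
  ],
)

```text
time: 9.52
tool_pos: [0.5258, 0.041, 0.1173]
tcp_rot: [3.137, 0.173, -0.0]
wrist_force: [0.4, -3.9, -0.8]
width: 0.164
grip_force: 79.6
```

```bash
cat > m.py <<'E'
from h import *
import sys
s,im,d,T,Z=look(sys.argv[1])
for v in map(int,sys.argv[2:]):
    print(v,'Z>.064',segs(np.nan_to_num(Z[v])>.0645,T,v))
E
python3 m.py w6 172 180
```

```text
t 9.52 pos [0.5258 0.041  0.1173] x-yaw 6.30 z [-0. -0. -1.] F [ 0.4  -3.91 -0.82] w 0.164 g 79.6 q [ 0.03  0.18  2.08 -0.    0.88  1.49]
F2 [ 0.52 -3.72 -1.7 ] [0.5258 0.041  0.1172]
172 Z>.064 [(0, 289, np.float64(-0.1201), np.float64(-0.0096)), (317, 324, np.float64(0.0015), np.float64(0.0042)), (387, 420, np.float64(0.0291), np.float64(0.0411))]
180 Z>.064 [(0, 289, np.float64(-0.1211), np.float64(-0.0096)), (317, 324, np.float64(0.0015), np.float64(0.0043)), (386, 419, np.float64(0.029), np.float64(0.0412))]
```

Emit:
jog_arm(
  increments=[
    [[0, -0.02, 0, 0, 0, 0, -1], [0, -0.02, 0, 0, 0, 0, -1], [0, -0.02, 0, 0, 0, 0, -1], [0, 0, 0, 0, 0, 0, -1], [0, 0, 0, 0, 0, 0, -1]],
  ],
)

```text
time: 9.98
tool_pos: [0.5255, 0.0428, 0.1172]
tcp_rot: [3.137, 0.173, -0.0]
wrist_force: [0.3, -4.4, -2.2]
width: 0.158
grip_force: 79.6
```

Emit:
jog_arm(
  increments=[
    [[0, -0.01, 0, 0, 0, 0, -1], [0, -0.01, 0, 0, 0, 0, -1], [0, 0, 0, 0, 0, 0, -1], [0, 0, 0, 0, 0, 0, -1], [0, 0, 0, 0, 0, 0, -1]],
  ],
)

```text
time: 10.4
tool_pos: [0.5255, 0.0434, 0.1172]
tcp_rot: [3.137, 0.173, -0.0]
wrist_force: [1.0, -4.9, -2.3]
width: 0.166
grip_force: 79.6
```

```bash
python3 m.py w7 172 180
```

```text
t 10.40 pos [0.5255 0.0434 0.1172] x-yaw 6.30 z [-0. -0. -1.] F [ 0.98 -4.94 -2.32] w 0.166 g 79.6 q [ 0.04  0.18  2.08 -0.    0.88  1.5 ]
F2 [ 0.91 -5.36 -1.5 ] [0.5255 0.0434 0.1172]
172 Z>.064 [(0, 295, np.float64(-0.1233), np.float64(-0.0071)), (318, 324, np.float64(0.0018), np.float64(0.0042)), (393, 427, np.float64(0.0318), np.float64(0.0436))]
180 Z>.064 [(0, 295, np.float64(-0.1238), np.float64(-0.0073)), (318, 324, np.float64(0.0019), np.float64(0.0043)), (392, 426, np.float64(0.0317), np.float64(0.0434))]
```

Emit:
jog_arm(
  increments=[
    [[0, -0.01, 0, 0, 0, 0, -1], [0, -0.01, 0, 0, 0, 0, -1], [0, 0, 0, 0, 0, 0, -1], [0, 0, 0, 0, 0, 0, -1], [0, 0, 0, 0, 0, 0, -1]],
  ],
)

```text
time: 10.87
tool_pos: [0.5255, 0.0436, 0.1173]
tcp_rot: [3.136, 0.172, -0.0]
wrist_force: [-0.2, -5.8, -2.1]
width: 0.158
grip_force: 79.6
```

Emit:
jog_arm(
  increments=[
    [[0, 0, -0.02, 0, 0, 0, -1], [0, 0, -0.02, 0, 0, 0, -1], [0, 0, -0.02, 0, 0, 0, -1], [0, 0, 0, 0, 0, 0, -1], [0, 0, 0, 0, 0, 0, -1]],
  ],
)

```text
time: 11.28
tool_pos: [0.5254, 0.0435, 0.119]
tcp_rot: [3.136, 0.172, -0.0]
wrist_force: [0.5, -7.3, -2.7]
width: 0.16
grip_force: 79.5
```

Emit:
jog_arm(
  increments=[
    [[0, 0.005, -0.02, 0, 0, 0, -1], [0, 0, -0.02, 0, 0, 0, -1], [0, 0, -0.02, 0, 0, 0, -1], [0, 0, 0, 0, 0, 0, -1], [0, 0, 0, 0, 0, 0, -1]],
  ],
)

```text
time: 11.7
tool_pos: [0.5254, 0.0433, 0.1208]
tcp_rot: [3.136, 0.172, -0.0]
wrist_force: [0.5, -7.2, -2.7]
width: 0.158
grip_force: 79.5
```

```bash
python3 m.py w8 165 172
```

```text
t 11.70 pos [0.5254 0.0433 0.1208] x-yaw 6.29 z [-0.    -0.001 -1.   ] F [ 0.5  -7.16 -2.74] w 0.158 g 79.5 q [ 0.04  0.18  2.08 -0.    0.88  1.5 ]
F2 [-0.07 -6.68 -2.16] [0.5254 0.0433 0.1207]
165 Z>.064 [(0, 295, np.float64(-0.1235), np.float64(-0.0074)), (316, 327, np.float64(0.0011), np.float64(0.0056)), (330, 332, np.float64(0.0067), np.float64(0.0076)), (340, 344, np.float64(0.0108), np.float64(0.0125)), (391, 424, np.float64(0.0315), np.float64(0.043))]
172 Z>.064 [(0, 295, np.float64(-0.1234), np.float64(-0.0074)), (317, 326, np.float64(0.0015), np.float64(0.0052)), (344, 346, np.float64(0.0126), np.float64(0.0134)), (390, 423, np.float64(0.0316), np.float64(0.0432))]
```

Emit:
jog_arm(
  increments=[
    [[0, 0, -0.03, 0, 0, 0, -1], [0, 0.005, -0.03, 0, 0, 0, -1], [0, 0, -0.03, 0, 0, 0, -1], [0, 0.005, -0.02, 0, 0, 0, -1], [0, 0, 0, 0, 0, 0, -1]],
  ],
)

```text
time: 12.17
tool_pos: [0.5255, 0.0431, 0.1241]
tcp_rot: [3.136, 0.172, -0.0]
wrist_force: [0.2, -6.2, -2.5]
width: 0.164
grip_force: 79.5
```

Emit:
jog_arm(
  increments=[
    [[0, 0, -0.03, 0, 0, 0, -1], [0, 0.005, -0.03, 0, 0, 0, -1], [0, 0, -0.03, 0, 0, 0, -1], [0, 0.005, -0.02, 0, 0, 0, -1], [0, 0, 0, 0, 0, 0, -1]],
  ],
)

```text
time: 12.58
tool_pos: [0.5255, 0.0428, 0.1274]
tcp_rot: [3.136, 0.172, -0.0]
wrist_force: [0.9, -6.6, -3.3]
width: 0.157
grip_force: 79.6
```

Emit:
jog_arm(
  increments=[
    [[0, 0.005, -0.03, 0, 0, 0, -1], [0, 0.005, -0.03, 0, 0, 0, -1], [0, 0, -0.03, 0, 0, 0, -1], [0, 0, -0.02, 0, 0, 0, -1], [0, 0, 0, 0, 0, 0, -1]],
  ],
)

```text
time: 13.0
tool_pos: [0.5256, 0.0426, 0.1308]
tcp_rot: [3.136, 0.173, 0.0]
wrist_force: [1.4, -5.6, -2.9]
width: 0.16
grip_force: 79.5
```

Emit:
jog_arm(
  increments=[
    [[0, 0.005, -0.03, 0, 0, 0, -1], [0, 0.005, -0.03, 0, 0, 0, -1], [0, 0, -0.03, 0, 0, 0, -1], [0, 0, -0.01, 0, 0, 0, -1], [0, 0, 0, 0, 0, 0, -1]],
  ],
)

```text
time: 13.42
tool_pos: [0.5257, 0.0425, 0.1338]
tcp_rot: [3.136, 0.173, 0.0]
wrist_force: [0.1, -5.2, -2.3]
width: 0.164
grip_force: 79.6
```

```bash
python3 m.py w9 165 172; python3 - <<'E'
import numpy as np,cv2
im=np.load('w9.npz')['im']; cv2.imwrite('pics/w9.png',cv2.resize(im[60:260,240:480],None,fx=3,fy=3,interpolation=cv2.INTER_CUBIC))
E
```

```text
t 13.42 pos [0.5257 0.0425 0.1338] x-yaw 6.30 z [ 0. -0. -1.] F [ 0.11 -5.2  -2.29] w 0.164 g 79.6 q [ 0.03  0.16  2.07 -0.    0.91  1.49]
F2 [ 0.66 -4.83 -2.18] [0.5256 0.0425 0.1337]
165 Z>.064 [(0, 411, np.float64(-0.1234), np.float64(0.0421))]
172 Z>.064 [(0, 411, np.float64(-0.1238), np.float64(0.0426))]
```

View pics/w9.png

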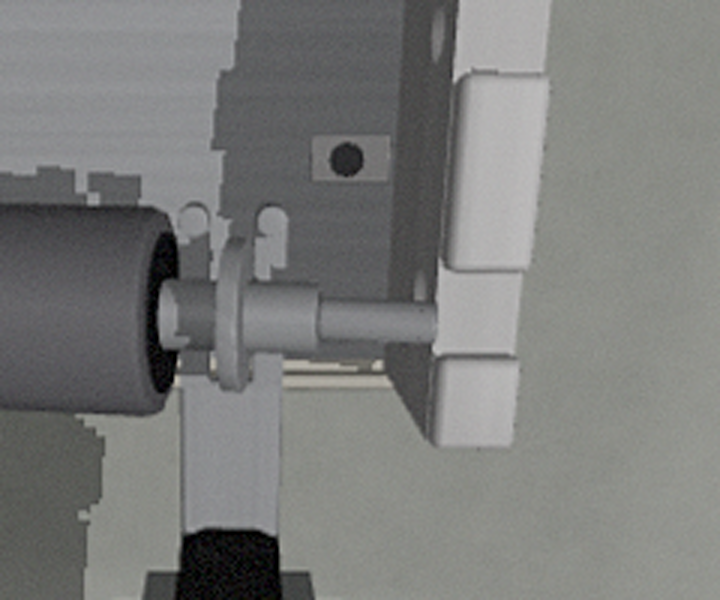

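```bash
python3 - <<'E'
from h import *
z=np.load('w9.npz'); s=dict(tool_pos=z['p'],tcp_rot=z['r']); P=cloud('wrist',z['d'],s)
for u in (350,360,370,378,384,390,395,400): print(u,P[158:176,u,2].round(4).max(), P[166,u].round(4))
print(P[130,395],P[200,395])
E
```

```text
350 0.0788 [0.5819 0.0336 0.0778]
360 0.0801 [0.5825 0.0296 0.0784]
370 0.0805 [0.5831 0.0258 0.0797]
378 0.0805 [0.5835 0.0226 0.0797]
384 0.081 [0.5838 0.0202 0.0798]
390 0.0712 [0.5822 0.0152 0.0697]
395 0.204 [0.5824 0.013  0.0697]
400 0.0714 [0.5829 0.0112 0.0708]
[0.59794594 0.01736379 0.07532917] [0.56870338 0.01168737 0.07523019]
```

Emit:
jog_arm(
  increments=[
    [[0, 0.03, 0, 0, 0, 0, -1], [0, 0.04, 0, 0, 0, 0, -1], [0, 0.04, 0, 0, 0, 0, -1], [0, 0.04, 0, 0, 0, 0, -1], [0, 0, 0, 0, 0, 0, -1]],
  ],
)

```text
time: 13.88
tool_pos: [0.5261, 0.0382, 0.1338]
tcp_rot: [-3.137, -0.172, 0.0]
wrist_force: [0.9, -4.1, -2.6]
width: 0.163
grip_force: 79.6
```

Emit:
jog_arm(
  increments=[
    [[0, 0.04, 0, 0, 0, 0, -1], [0, 0.04, 0, 0, 0, 0, -1], [0, 0.03, 0, 0, 0, 0, -1], [0, 0.02, 0, 0, 0, 0, -1], [0, 0, 0, 0, 0, 0, -1]],
  ],
)

```text
time: 14.3
tool_pos: [0.5266, 0.0347, 0.1338]
tcp_rot: [-3.136, -0.172, 0.0]
wrist_force: [-0.5, -0.2, -0.9]
width: 0.162
grip_force: 79.6
```

```bash
python3 - <<'E'
from h import *
s,im,d,T,Z=look('w10')
cv2.imwrite('pics/w10.png',cv2.resize(im[60:260,240:480],None,fx=3,fy=3,interpolation=cv2.INTER_CUBIC))
for v in (150,162,168,185): print(v,'Z>.07',segs(np.nan_to_num(Z[v])>.070,T,v),'>.078',segs(np.nan_to_num(Z[v])>.077,T,v))
print('prongs', [ (u,T[135,u].round(4)) for u in range(296,336,3)])
E
```

```text
t 14.30 pos [0.5266 0.0347 0.1338] x-yaw 6.29 z [-0.     0.001 -1.   ] F [-0.48 -0.19 -0.95] w 0.162 g 79.6 q [0.02 0.16 2.07 0.   0.91 1.48]
F2 [ 0.54 -0.08 -1.65] [0.5265 0.0347 0.1338]
150 Z>.07 [(0, 5, np.float64(-0.1327), np.float64(-0.1317)), (18, 20, np.float64(-0.1258), np.float64(-0.1247)), (24, 28, np.float64(-0.1222), np.float64(-0.1214)), (31, 35, np.float64(-0.1209), np.float64(-0.1189)), (50, 277, np.float64(-0.1121), np.float64(-0.0153)), (311, 321, np.float64(-0.0009), np.float64(0.0032)), (370, 394, np.float64(0.0241), np.float64(0.0336))] >.078 [(146, 160, np.float64(-0.0674), np.float64(-0.0621)), (162, 273, np.float64(-0.0606), np.float64(-0.0162)), (311, 319, np.float64(-0.0009), np.float64(0.0023))]
162 Z>.07 [(0, 9, np.float64(-0.1318), np.float64(-0.1313)), (19, 22, np.float64(-0.1274), np.float64(-0.1256)), (43, 46, np.float64(-0.1172), np.float64(-0.1154)), (51, 384, np.float64(-0.1115), np.float64(0.0305)), (386, 388, np.float64(0.0311), np.float64(0.0322)), (390, 392, np.float64(0.033), np.float64(0.0339))] >.078 [(123, 125, np.float64(-0.078), np.float64(
[... 1092 characters left out ...]
58)), (176, 275, np.float64(-0.0577), np.float64(-0.0161)), (311, 318, np.float64(-0.001), np.float64(0.0019))]
prongs [(296, array([ 0.0618, -0.0099,  0.1052])), (299, array([ 0.0666, -0.006 ,  0.063 ])), (302, array([ 0.0666, -0.0048,  0.0634])), (305, array([ 0.0666, -0.0035,  0.0632])), (308, array([ 0.0664, -0.0023,  0.0646])), (311, array([ 0.0618, -0.0017,  0.1052])), (314, array([ 0.0618, -0.    ,  0.1052])), (317, array([0.0617, 0.0017, 0.1058])), (320, array([0.0618, 0.0033, 0.1053])), (323, array([0.0619, 0.0049, 0.1047])), (326, array([0.0667, 0.0052, 0.0622])), (329, array([0.0666, 0.0065, 0.0627])), (332, array([0.0666, 0.0078, 0.0627])), (335, array([0.0618, 0.0116, 0.1052]))]
```

Emit:
jog_arm(
  increments=[
    [[0, 0, 0.02, 0, 0, 0, -1], [0, 0, 0.03, 0, 0, 0, -1], [0, 0, 0.03, 0, 0, 0, -1], [0, 0, 0.03, 0, 0, 0, -1], [0, 0, 0.03, 0, 0, 0, -1]],
  ],
)

```text
time: 14.77
tool_pos: [0.5267, 0.0344, 0.1296]
tcp_rot: [-3.137, -0.173, -0.0]
wrist_force: [0.4, -0.0, -1.2]
width: 0.166
grip_force: 79.8
```

Emit:
jog_arm(
  increments=[
    [[0, 0, 0.07, 0, 0, 0, -1], [0, 0, 0.07, 0, 0, 0, -1], [0, 0, 0.07, 0, 0, 0, -1], [0, 0, 0.07, 0, 0, 0, -1], [0, 0, 0.07, 0, 0, 0, -1]],
  ],
)

```text
time: 15.18
tool_pos: [0.5266, 0.0343, 0.1188]
tcp_rot: [-3.137, -0.172, 0.0]
wrist_force: [0.3, 0.1, -0.6]
width: 0.163
grip_force: 79.8
```

```bash
python3 - <<'E'
from h import *
s,im,d,T,Z=look('w11')
cv2.imwrite('pics/w11.png',cv2.resize(im[40:260,220:500],None,fx=2.7,fy=2.7,interpolation=cv2.INTER_CUBIC))
for v in (162,168): print(v,'>.075',segs(np.nan_to_num(Z[v])>.0735,T,v))
for u in (300,340,360,370,376,380,390): print(u,np.nanmax(Z[150:190,u]).round(4))
E
```

```text
t 15.18 pos [0.5266 0.0343 0.1188] x-yaw 6.30 z [-0.  0. -1.] F [ 0.28  0.08 -0.61] w 0.163 g 79.8 q [0.02 0.18 2.08 0.   0.88 1.48]
F2 [-0.11  0.74 -1.5 ] [0.5263 0.0343 0.1184]
162 >.075 [(57, 59, np.float64(-0.0955), np.float64(-0.0947)), (64, 67, np.float64(-0.0926), np.float64(-0.0916)), (69, 74, np.float64(-0.0899), np.float64(-0.0892)), (76, 81, np.float64(-0.0877), np.float64(-0.0857)), (83, 271, np.float64(-0.0856), np.float64(-0.0157)), (310, 320, np.float64(-0.0011), np.float64(0.0025)), (330, 332, np.float64(0.0063), np.float64(0.007)), (336, 339, np.float64(0.0085), np.float64(0.0096)), (341, 346, np.float64(0.0103), np.float64(0.0122))]
168 >.075 [(53, 55, np.float64(-0.0974), np.float64(-0.0966)), (62, 64, np.float64(-0.0938), np.float64(-0.0932)), (69, 271, np.float64(-0.0914), np.float64(-0.0157)), (282, 286, np.float64(-0.0117), np.float64(-0.0102)), (296, 348, np.float64(-0.0064), np.float64(0.013)), (353, 355, np.float64(0.0148), np.float64(0.0155)), (357, 373, np.float64(0.0162), np.float64(0.0223)), (375, 390, np.float64(0.0229), np.float64(0.0285))]
300 0.0753
340 0.0766
360 0.076
370 0.0761
376 0.0768
380 0.0767
390 0.0767
```

View pics/w11.png

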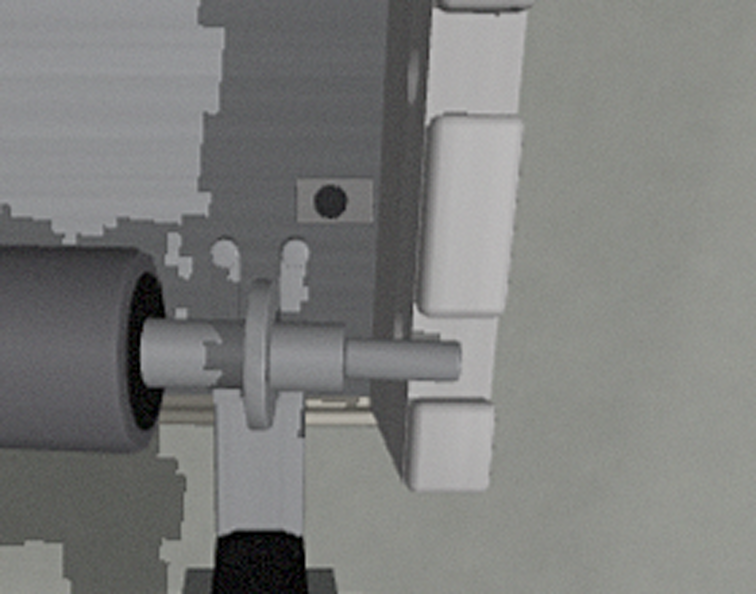

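Emit:
jog_arm(
  increments=[
    [[-0.3, 0, 0, 0, 0, 0, -1], [-0.6, 0, 0, 0, 0, 0, -1], [-0.7, 0, 0, 0, 0, 0, -1], [-0.6, 0, 0, 0, 0, 0, -1], [-0.2, 0, 0, 0, 0, 0, -1]],
  ],
)

```text
time: 15.65
tool_pos: [0.4514, 0.0263, 0.1182]
tcp_rot: [-3.137, -0.173, 0.006]
wrist_force: [-1.0, -0.0, -0.7]
width: 0.162
grip_force: 79.8
```

Emit:
jog_arm(
  increments=[
    [[0, 0, 0.3, 0, 0, 0, -1], [0, 0, 0.4, 0, 0, 0, -1], [0, 0, 0.3, 0, 0, 0, -1], [0, 0, 0.15, 0, 0, 0, -1], [0, 0, 0.1, 0, 0, 0, -1]],
  ],
)

```text
time: 16.07
tool_pos: [0.4551, 0.0265, 0.0805]
tcp_rot: [-3.137, -0.173, 0.002]
wrist_force: [0.2, -0.1, 0.1]
width: 0.164
grip_force: 79.8
```

Emit:
jog_arm(
  increments=[
    [[0, 0, 0.03, 0, 0, 0, -1], [0, 0, 0.03, 0, 0, 0, -1], [0, 0, 0, 0, 0, 0, -1], [0, 0, 0, 0, 0, 0, -1], [0, 0, 0, 0, 0, 0, -1]],
  ],
)

```text
time: 16.48
tool_pos: [0.4554, 0.0265, 0.0802]
tcp_rot: [3.137, 0.173, 0.001]
wrist_force: [-0.3, 0.1, -0.5]
width: 0.162
grip_force: 79.8
```

Emit:
jog_arm(
  increments=[
    [[0, 0, 0.03, 0, 0, 0, -1], [0, 0, 0.03, 0, 0, 0, -1], [0, 0, 0.02, 0, 0, 0, -1], [0, 0, 0, 0, 0, 0, -1], [0, 0, 0, 0, 0, 0, -1]],
  ],
)

```text
time: 16.9
tool_pos: [0.4549, 0.0264, 0.0773]
tcp_rot: [-3.137, -0.172, 0.0]
wrist_force: [-0.0, 0.3, -0.3]
width: 0.162
grip_force: 79.8
```

Emit:
jog_arm(
  increments=[
    [[0, 0, 0, 0, 0, 0, 0], [0, 0, 0, 0, 0, 0, 0.2], [0, 0, 0, 0, 0, 0, 0.2], [0, 0, 0, 0, 0, 0, 0.2], [0, 0, 0, 0, 0, 0, 0.2]],
  ],
)

```text
time: 17.32
tool_pos: [0.4551, 0.0264, 0.0775]
tcp_rot: [3.137, 0.173, 0.0]
wrist_force: [-0.4, -0.6, 0.5]
width: 0.598
grip_force: 0.0
```

Emit:
jog_arm(
  increments=[
    [[0, 0, -0.3, 0, 0, 0, 0.2], [0, 0, -0.8, 0, 0, 0, 0.2], [0, 0, -1, 0, 0, 0, 0.2], [0, 0, -1, 0, 0, 0, 0.2], [0, 0, -0.5, 0, 0, 0, 0.2]],
  ],
)

```text
time: 17.73
tool_pos: [0.4568, 0.0264, 0.1897]
tcp_rot: [3.137, 0.173, 0.009]
wrist_force: [1.5, 0.9, -0.3]
width: 0.6
grip_force: 0.0
```

```bash
python3 - <<'E'
from h import *
s,im,d,T,Z=look('w12'); cv2.imwrite('pics/w12.png',im)
plan([.5754,.1034,.185],down(96.3),15)
E
```

```text
t 17.73 pos [0.4568 0.0264 0.1897] x-yaw 6.30 z [ 0.005  0.    -1.   ] F [ 1.53  0.89 -0.26] w 0.600 g 0.0 q [ 0.   -0.05  2.17 -0.    1.01  1.46]
F2 [ 1.56 -0.34  2.33] [0.4583 0.0265 0.1919]
[0.28,-0.14,0.02, 0.01,0,-1]
[0.29,-0.11,0.02, 0.01,0,-1]
[0.3,-0.08,0.02, 0.01,-0.01,-1]
[0.31,-0.05,0.02, 0,-0.01,-1]
[0.31,-0.02,0.02, 0,0,-1]
[0.31,0.02,0.02, 0.01,0,-1]
[0.31,0.05,0.02, 0.01,-0.01,-1]
[0.3,0.08,0.01, 0,-0.01,-1]
[0.29,0.11,0.02, 0,0,-1]
[0.28,0.14,0.01, 0.01,0,-1]
[0.26,0.17,0.02, 0.01,-0.01,-1]
[0.24,0.2,0.01, 0,-0.01,-1]
[0.22,0.22,0.01, 0,0,-1]
[0.2,0.24,0.02, 0.01,0,-1]
[0.17,0.26,0.01, 0.01,-0.01,-1]
end [0.5755 0.1035 0.1851] n 15
```

Emit:
jog_arm(
  increments=[
    [[0.28, -0.14, 0.02, 0, 0, -1, 0.2], [0.29, -0.11, 0.02, 0, 0, -1, 0.2], [0.3, -0.08, 0.02, 0, 0, -1, 0.2], [0.31, -0.05, 0.02, 0, 0, -1, 0.2], [0.31, -0.02, 0.02, 0, 0, -1, 0.2]],
  ],
)

```text
time: 18.2
tool_pos: [0.4943, 0.0523, 0.1826]
tcp_rot: [2.983, 0.986, 0.0]
wrist_force: [-0.8, 0.0, 0.6]
width: 0.597
grip_force: 0.0
```

Emit:
jog_arm(
  increments=[
    [[0.31, 0.02, 0.02, 0, 0, -1, 0.2], [0.31, 0.05, 0.02, 0, 0, -1, 0.2], [0.3, 0.08, 0.01, 0, 0, -1, 0.2], [0.29, 0.11, 0.02, 0, 0, -1, 0.2], [0.28, 0.14, 0.01, 0, 0, -1, 0.2]],
  ],
)

```text
time: 18.62
tool_pos: [0.5333, 0.078, 0.18]
tcp_rot: [-2.626, -1.725, 0.001]
wrist_force: [0.4, 0.2, 0.1]
width: 0.599
grip_force: 0.0
```

Emit:
jog_arm(
  increments=[
    [[0.26, 0.17, 0.02, 0, 0, -1, 0.2], [0.24, 0.2, 0.01, 0, 0, -1, 0.2], [0.22, 0.22, 0.01, 0, 0, -1, 0.2], [0.2, 0.24, 0.02, 0, 0, -1, 0.2], [0.17, 0.26, 0.01, 0, 0, -1, 0.2]],
  ],
)

```text
time: 19.03
tool_pos: [0.5723, 0.1037, 0.1779]
tcp_rot: [-2.09, -2.345, 0.001]
wrist_force: [-0.4, 0.1, -0.1]
width: 0.6
grip_force: 0.0
```

Emit:
jog_arm(
  increments=[
    [[0, 0, 0, 0, 0, 0, 0.2], [0, 0, 0, 0, 0, 0, 0.2], [0, 0, 0, 0, 0, 0, 0.2], [0, 0, 0, 0, 0, 0, 0.2], [0, 0, 0, 0, 0, 0, 0.2]],
  ],
)

```text
time: 19.45
tool_pos: [0.5717, 0.1031, 0.1779]
tcp_rot: [-2.098, -2.338, 0.001]
wrist_force: [0.1, -0.7, 0.5]
width: 0.603
grip_force: 0.0
```

```bash
python3 - <<'E'
from h import *
s,im,d,T,Z=look('w13'); cv2.imwrite('pics/w13.png',im)
E
```

```text
t 19.45 pos [0.5717 0.1031 0.1779] x-yaw 96.22 z [-0. -0. -1.] F [ 0.09 -0.68  0.5 ] w 0.603 g 0.0 q [ 0.14  0.2   1.93 -0.    1.01  0.03]
F2 [ 0.61  0.   -0.99] [0.5718 0.1031 0.1779]
```

View pics/w13.png

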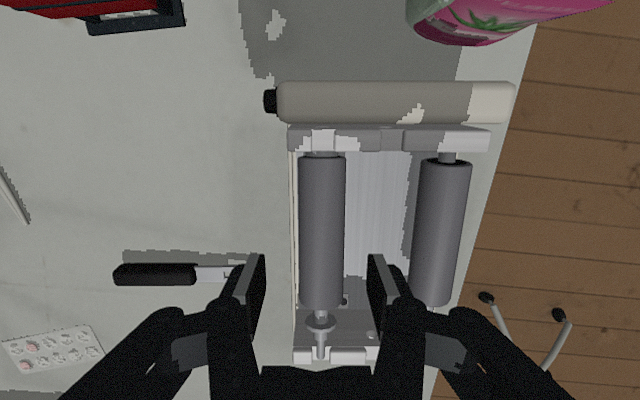

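```bash
python3 - <<'E'
from h import *
z=np.load('w13.npz'); s=dict(tool_pos=z['p'],tcp_rot=z['r']); d=z['d']; print(z['H'][:3,3])
P=cloud('wrist',d,s); A=Ro.from_rotvec(s['tcp_rot']).as_matrix(); T=(P-s['tool_pos'])@A; T[d==0]=np.nan; Z=s['tool_pos'][2]-T[...,2]
for v in range(150,322,10):
    r=np.nan_to_num(Z[v,285:365]); m=np.flatnonzero(r>r.max()-.013)
    e=np.flatnonzero(r>.045)
    print(v,285+e.min(),285+e.max(),'x %.4f'%np.nanmedian(T[v,285+e,0]),'y %.4f %.4f'%(T[v,285+e.min(),1],T[v,285+e.max(),1]),'top %.4f'%np.percentile(r[e],90))
v=np.arange(145,322); print([(int(i),Z[i,322].round(4),T[i,322,0].round(4)) for i in list(range(148,162,2))+list(range(300,318,2))])
E
```

```text
[ 0.08197324 -0.00121955 -0.07013819]
150 288 364 x 0.0539 y -0.0166 0.0256 top 0.0754
160 297 345 x 0.0475 y -0.0125 0.0167 top 0.0719
170 297 345 x 0.0418 y -0.0127 0.0168 top 0.0729
180 297 345 x 0.0360 y -0.0128 0.0171 top 0.0734
190 298 344 x 0.0301 y -0.0119 0.0163 top 0.0744
200 298 344 x 0.0242 y -0.0121 0.0165 top 0.0748
210 298 344 x 0.0182 y -0.0121 0.0166 top 0.0755
220 298 344 x 0.0121 y -0.0123 0.0171 top 0.0764
230 298 344 x 0.0059 y -0.0124 0.0171 top 0.0769
240 298 343 x -0.0005 y -0.0125 0.0164 top 0.0777
250 298 343 x -0.0067 y -0.0126 0.0165 top 0.0782
260 298 343 x -0.0131 y -0.0127 0.0168 top 0.0794
270 298 343 x -0.0198 y -0.0128 0.0169 top 0.0798
280 298 342 x -0.0264 y -0.0129 0.0160 top 0.0806
290 299 342 x -0.0332 y -0.0121 0.0164 top 0.0812
300 300 341 x -0.0399 y -0.0114 0.0155 top 0.0823
310 313 327 x -0.0531 y -0.0030 0.0065 top 0.0740
320 305 336 x -0.0626 y -0.0084 0.0128 top 0.0749
[(148, np.float64(0.0708), np.float64(0.0544)), (150, np.float64(0.0662), np.float64(0.0526)), (152, np.float64(0.0668), np.float64(0.0515)), (154, np.float64(0.066), np.float64(0.0502)), (156, np.float64(0.0671), np.float64(0.0492)), (158, np.float64(0.0705), np.float64(0.0487)), (160, np.float64(0.0713), np.float64(0.0477)), (300, np.float64(0.0813), np.float64(-0.0393)), (302, np.float64(0.0817), np.float64(-0.0405)), (304, np.float64(0.0819), np.float64(-0.0418)), (306, np.float64(0.0824), np.float64(-0.043)), (308, np.float64(0.0823), np.float64(-0.0445)), (310, np.float64(0.0735), np.float64(-0.0528)), (312, np.float64(0.075), np.float64(-0.0533)), (314, np.float64(0.0748), np.float64(-0.055)), (316, np.float64(0.0744), np.float64(-0.0569))]
```

Emit:
jog_arm(
  increments=[
    [[0, 0.05, 0.2, 0, 0, 0, 0.2], [0, 0.05, 0.5, 0, 0, 0, 0.2], [0, 0, 0.6, 0, 0, 0, 0.2], [0, 0, 0.4, 0, 0, 0, 0.2], [0, 0, 0.2, 0, 0, 0, 0.2]],
  ],
)

```text
time: 19.92
tool_pos: [0.5737, 0.1034, 0.1184]
tcp_rot: [-2.095, -2.338, 0.005]
wrist_force: [0.2, 0.4, 0.3]
width: 0.601
grip_force: 0.0
```

Emit:
jog_arm(
  increments=[
    [[0, 0.01, 0.12, 0, 0, 0, 0.2], [0, 0, 0, 0, 0, 0, 0.1], [0, 0, 0, 0, 0, 0, 0], [0, 0, 0, 0, 0, 0, -0.1], [0, 0, 0, 0, 0, 0, -0.15]],
  ],
  force=25,
)

```text
time: 20.33
tool_pos: [0.5762, 0.1038, 0.1183]
tcp_rot: [2.095, 2.339, 0.002]
wrist_force: [0.2, 0.6, -0.3]
width: 0.425
grip_force: 0.0
```

```bash
python3 - <<'E'
from h import *
st()
E
```

```text
t 20.33 pos [0.5762 0.1038 0.1183] x-yaw 96.29 z [ 0.002  0.    -1.   ] F [ 0.21  0.65 -0.29] w 0.425 g 0.0 q [ 0.14  0.28  1.96 -0.    0.9   0.03]
```

Emit:
jog_arm(
  increments=[
    [[0, 0, 0, 0, 0, 0, -0.2], [0, 0, 0, 0, 0, 0, -0.25], [0, 0, 0, 0, 0, 0, -0.3], [0, 0, 0, 0, 0, 0, -0.35], [0, 0, 0, 0, 0, 0, -0.4]],
  ],
)

```text
time: 20.75
tool_pos: [0.5757, 0.1038, 0.1177]
tcp_rot: [2.096, 2.34, 0.001]
wrist_force: [-0.9, -0.1, 2.8]
width: 0.341
grip_force: 24.5
```

Emit:
jog_arm(
  increments=[
    [[0, 0, 0, 0, 0, 0, -1], [0, 0, 0, 0, 0, 0, -1], [0, 0, 0, 0, 0, 0, -1], [0, 0, 0, 0, 0, 0, -1], [0, 0, 0, 0, 0, 0, -1]],
  ],
)

```text
time: 21.17
tool_pos: [0.5757, 0.1038, 0.1176]
tcp_rot: [2.096, 2.34, 0.0]
wrist_force: [-1.3, 0.2, 3.8]
width: 0.344
grip_force: 24.7
```

```bash
python3 - <<'E'
from h import *
s=st(); A=Ro.from_rotvec(s['tcp_rot']).as_matrix()
G=s['tool_pos']+A[:,2]*.054
R=A@Ro.from_rotvec([0,np.radians(-3.6),0]).as_matrix()
right=np.array([np.sin(np.radians(6.3)),-np.cos(np.radians(6.3)),0])
G2=G+[0,0,.0055]+right*.001
plan(G2-R[:,2]*.054,R,10)
E
```

```text
t 21.17 pos [0.5757 0.1038 0.1176] x-yaw 96.30 z [ 0.  0. -1.] F [-1.28  0.18  3.76] w 0.344 g 24.7 q [ 0.14  0.28  1.96 -0.    0.9   0.03]
[0.01,0,-0.02, 0,-0.06,0]
[0.01,0,-0.02, 0,-0.06,0]
[0.01,0,-0.02, 0,-0.06,0]
[0.01,0,-0.02, 0,-0.06,0]
[0.01,0,-0.02, 0,-0.06,0]
[0.01,0,-0.02, 0,-0.06,0]
[0,0,-0.02, 0,-0.06,0]
[0.01,0,-0.01, 0,-0.06,0]
[0,0,-0.02, 0,-0.06,0]
[0,0,-0.01, 0,-0.06,0]
end [0.5754 0.106  0.123 ] n 10
```

Emit:
jog_arm(
  increments=[
    [[0.01, 0, -0.02, 0, -0.06, 0, -1], [0.01, 0, -0.02, 0, -0.06, 0, -1], [0.01, 0, -0.02, 0, -0.06, 0, -1], [0.01, 0, -0.02, 0, -0.06, 0, -1], [0.01, 0, -0.02, 0, -0.06, 0, -1]],
  ],
  force=45,
)

```text
time: 21.58
tool_pos: [0.5749, 0.1053, 0.1197]
tcp_rot: [2.08, 2.323, -0.035]
wrist_force: [0.7, -0.3, -1.1]
width: 0.334
grip_force: 44.4
```

Emit:
jog_arm(
  increments=[
    [[0.01, 0, -0.02, 0, -0.06, 0, -1], [0, 0, -0.02, 0, -0.06, 0, -1], [0, 0, -0.02, 0, -0.06, 0, -1], [0, 0, -0.02, 0, -0.06, 0, -1], [0, 0, 0, 0, 0, 0, -1]],
  ],
)

```text
time: 22.0
tool_pos: [0.5753, 0.1058, 0.1227]
tcp_rot: [2.067, 2.308, -0.059]
wrist_force: [-0.1, 0.2, -1.1]
width: 0.339
grip_force: 44.4
```

```bash
python3 - <<'E'
from h import *
s,im,d,T,Z=look('w14')
# right part: tip & step near right plate; print heights along axle columns
for v in range(296,372,4):
    e=np.nan_to_num(Z[v,285:365]); u=285+int(np.argmax(np.where(e<.12,e,0))); e2=np.where((e>.055)&(e<.12))[0]
    print(v,u,Z[v,u].round(4),T[v,u,:2].round(4), (285+e2.min(),285+e2.max()) if len(e2) else '')
E
```

```text
t 22.00 pos [0.5753 0.1058 0.1227] x-yaw 96.31 z [ 0.006 -0.057 -0.998] F [-0.1   0.17 -1.14] w 0.339 g 44.4 q [ 0.17  0.27  1.95 -0.07  0.92  0.1 ]
F2 [-0.55 -0.24 -1.3 ] [0.5753 0.1058 0.1227]
296 364 0.0929 [0.0115 0.0169] (np.int64(285), np.int64(364))
300 360 0.0954 [0.0116 0.015 ] (np.int64(285), np.int64(364))
304 361 0.0978 [0.0116 0.0151] (np.int64(286), np.int64(364))
308 362 0.1007 [0.0122 0.015 ] (np.int64(285), np.int64(364))
312 363 0.1026 [0.012  0.0151] (np.int64(285), np.int64(364))
316 362 0.1042 [0.0116 0.0145] (np.int64(285), np.int64(364))
320 361 0.1059 [0.0113 0.014 ] (np.int64(285), np.int64(364))
324 364 0.1081 [0.0116 0.0146] (np.int64(285), np.int64(364))
328 360 0.1147 [0.0158 0.0122] (np.int64(285), np.int64(364))
332 360 0.1173 [0.0167 0.0118] (np.int64(285), np.int64(364))
336 362 0.1197 [0.0174 0.012 ] (np.int64(285), np.int64(364))
340 364 0.1199 [0.0161 0.0126] (np.int64(285), np.int64(364))
344 321 0.0866 [-0.0183  0.0011] (np.int64(285), np.int64(346))
348 357 0.0986 [-0.0085  0.0145] (np.int64(285), np.int64(357))
352 357 0.1151 [0.0065 0.0117] (np.int64(285), np.int64(357))
356 314 0.0875 [-0.0242 -0.0019] (np.int64(285), np.int64(345))
360 306 0.0877 [-0.0264 -0.0054] (np.int64(285), np.int64(345))
364 319 0.0881 [-0.0284  0.0003] (np.int64(285), np.int64(345))
368 315 0.0888 [-0.0299 -0.0015] (np.int64(304), np.int64(327))
```

Emit:
jog_arm(
  increments=[
    [[0, 0, -0.02, 0, 0, 0, -1], [-0.06, 0, 0, 0, 0, 0, -1], [-0.08, 0, 0, 0, 0, 0, -1], [-0.08, 0, 0, 0, 0, 0, -1], [-0.06, 0, 0, 0, 0, 0, -1]],
  ],
)

```text
time: 22.47
tool_pos: [0.5762, 0.097, 0.1237]
tcp_rot: [2.068, 2.308, -0.059]
wrist_force: [0.5, -0.1, -2.0]
width: 0.336
grip_force: 44.4
```

Emit:
jog_arm(
  increments=[
    [[-0.06, 0, 0, 0, 0, 0, -1], [-0.08, 0, 0, 0, 0, 0, -1], [-0.08, 0, 0, 0, 0, 0, -1], [-0.06, 0, 0, 0, 0, 0, -1], [0, 0, 0, 0, 0, 0, -1]],
  ],
)

```text
time: 22.88
tool_pos: [0.5772, 0.0887, 0.1242]
tcp_rot: [2.068, 2.308, -0.058]
wrist_force: [0.7, 0.0, -1.3]
width: 0.336
grip_force: 44.4
```

Emit:
jog_arm(
  increments=[
    [[-0.02, 0, -0.3, 0, 0, 0, -1], [-0.03, 0, -0.5, 0, 0, 0, -1], [-0.05, 0, -0.8, 0, 0, 0, -1], [-0.05, 0, -0.8, 0, 0, 0, -1], [-0.02, 0, -0.4, 0, 0, 0, -1]],
  ],
)

```text
time: 23.3
tool_pos: [0.5787, 0.089, 0.2122]
tcp_rot: [2.065, 2.306, -0.053]
wrist_force: [1.1, 1.3, 0.1]
width: 0.336
grip_force: 44.5
```

```bash
python3 - <<'E'
from h import *
st()
d=np.load('top0.npy'); P=cloud('top',d)
m=(P[...,2]>.030)&(P[...,2]<.06)&(P[...,0]>.50)&(P[...,0]<.60)&(P[...,1]<-.14)&(P[...,1]>-.27)
Q=P[m]; k=np.polyfit(Q[:,1],Q[:,0],1); print('top roller2: yaw',np.degrees(np.arctan(-k[0])),len(Q),'x at mean y',np.polyval(k,-.205),np.percentile(Q[:,1],[1,99]),np.percentile(Q[:,2],[5,95]))
# rack footprint
m=(P[...,2]>.006)&(P[...,2]<.030)&(P[...,0]>.41)&(P[...,0]<.60)&(P[...,1]<-.13)&(P[...,1]>-.30)
r=cv2.minAreaRect((P[m][:,:2]*1000).astype(np.float32)); print('top rack rect',r)
for k,bx in (('w1',None),('w2',None),('w12',None)):
    z=np.load(k+'.npz'); s=dict(tool_pos=z['p'],tcp_rot=z['r']); d=z['d']; P=cloud('wrist',d,s); P[d==0]=np.nan
    m=(P[...,2]>.030)&(P[...,2]<.06)&(P[...,0]>.49)&(P[...,0]<.60)&(P[...,1]<-.14)&(P[...,1]>-.27); print(k,m.sum())
    m=(P[...,2]>.005)&(P[...,2]<.0315)&(P[...,0]>.41)&(P[...,0]<.60)&(P[...,1]<-.12)&(P[...,1]>-.30)
    Q=P[m][:,:2]
    if len(Q)>50: print(len(Q),cv2.minAreaRect((Q*1000).astype(np.float32)),np.percentile(Q,[1,99],axis=0))
E
```

```text
t 23.30 pos [0.5787 0.089  0.2122] x-yaw 96.29 z [ 0.011 -0.056 -0.998] F [1.13 1.34 0.1 ] w 0.336 g 44.5 q [ 0.14  0.17  1.89 -0.06  1.07  0.06]
top roller2: yaw 14.691552220271118 514 x at mean y 0.5454451927685869 [-0.26727452 -0.14599943] [0.03793115 0.0531358 ]
top rack rect ((508.27508544921875, -211.69293212890625), (147.0951690673828, 160.02880859375), 75.61077117919922)
w1 8
1862 ((492.93536376953125, -215.55218505859375), (156.84515380859375, 116.50103759765625), 5.834168434143066) [[ 0.43628933 -0.27412675]
 [ 0.56150346 -0.15269801]]
w2 5476
10431 ((510.3298645019531, -210.94053649902344), (134.6287841796875, 100.15240478515625), 16.196056365966797) [[ 0.43825764 -0.26694408]
 [ 0.57339388 -0.15017354]]
w12 2773
4747 ((495.679931640625, -184.99429321289062), (152.27427673339844, 108.83128356933594), 23.425079345703125) [[ 0.4104209  -0.25359725]
 [ 0.57479884 -0.14946731]]
```

```bash
python3 - <<'E'
from h import *
plan([.49,-.31,.25],down(105)@Ro.from_rotvec([0,np.radians(6.9),0]).as_matrix(),15)
E
```

```text
[-0.86,-0.29,-0.04, 0.01,0.11,-0.1]
[-0.86,-0.3,-0.05, 0.01,0.11,-0.1]
[-0.86,-0.31,-0.06, 0.01,0.11,-0.1]
[-0.85,-0.32,-0.06, 0.01,0.11,-0.1]
[-0.85,-0.33,-0.07, 0,0.11,-0.1]
[-0.84,-0.34,-0.08, 0.01,0.11,-0.09]
[-0.84,-0.35,-0.09, 0,0.11,-0.1]
[-0.83,-0.35,-0.1, 0.01,0.11,-0.09]
[-0.83,-0.36,-0.11, 0,0.12,-0.1]
[-0.82,-0.37,-0.13, 0.01,0.11,-0.09]
[-0.82,-0.38,-0.13, 0,0.12,-0.1]
[-0.81,-0.39,-0.14, 0.01,0.11,-0.09]
[-0.81,-0.4,-0.16, 0,0.12,-0.1]
[-0.8,-0.4,-0.16, 0.01,0.11,-0.09]
[-0.8,-0.41,-0.18, 0,0.12,-0.1]
end [ 0.4901 -0.3099  0.2501] n 15
```

Emit:
jog_arm(
  increments=[
    [[-0.86, -0.29, -0.04, 0, 0.11, -0.1, -1], [-0.86, -0.3, -0.05, 0, 0.11, -0.1, -1], [-0.86, -0.31, -0.06, 0.01, 0.11, -0.1, -1], [-0.85, -0.32, -0.06, 0.01, 0.11, -0.1, -1], [-0.85, -0.33, -0.07, 0, 0.11, -0.1, -1]],
  ],
)

```text
time: 23.72
tool_pos: [0.5473, -0.0452, 0.2216]
tcp_rot: [-2.031, -2.393, 0.002]
wrist_force: [0.5, 0.3, -1.8]
width: 0.337
grip_force: 44.5
```

Emit:
jog_arm(
  increments=[
    [[-0.84, -0.34, -0.08, 0.01, 0.11, -0.09, -1], [-0.84, -0.35, -0.09, 0, 0.11, -0.1, -1], [-0.83, -0.35, -0.1, 0.01, 0.11, -0.09, -1], [-0.83, -0.36, -0.11, 0, 0.12, -0.1, -1], [-0.82, -0.37, -0.13, 0.01, 0.11, -0.09, -1]],
  ],
)

```text
time: 24.13
tool_pos: [0.5176, -0.1782, 0.234]
tcp_rot: [-1.942, -2.405, -0.053]
wrist_force: [-0.4, 0.6, -1.9]
width: 0.339
grip_force: 44.5
```

Emit:
jog_arm(
  increments=[
    [[-0.82, -0.38, -0.13, 0, 0.12, -0.1, -1], [-0.81, -0.39, -0.14, 0.01, 0.11, -0.09, -1], [-0.81, -0.4, -0.16, 0, 0.12, -0.1, -1], [-0.6, -0.3, -0.16, 0.01, 0.11, -0.09, -1], [-0.3, -0.15, -0.18, 0, 0.12, -0.1, -1]],
  ],
)

```text
time: 24.55
tool_pos: [0.4931, -0.2896, 0.2489]
tcp_rot: [-1.854, -2.412, -0.108]
wrist_force: [0.6, 0.5, -1.0]
width: 0.333
grip_force: 44.5
```

Emit:
jog_arm(
  increments=[
    [[0, 0, 0, 0, 0, 0, -1], [0, 0, 0, 0, 0, 0, -1], [0, 0, 0, 0, 0, 0, -1], [0, 0, 0, 0, 0, 0, -1], [0, 0, 0, 0, 0, 0, -1]],
  ],
)

```text
time: 24.97
tool_pos: [0.494, -0.286, 0.2486]
tcp_rot: [-1.85, -2.414, -0.109]
wrist_force: [-0.0, -1.0, -2.1]
width: 0.333
grip_force: 44.5
```

```bash
python3 - <<'E'
from h import *
s,im,d,T,Z=look('w15'); cv2.imwrite('pics/w15.png',im)
P=cloud('wrist',d,s); P[d==0]=np.nan
h=lambda lo,hi:(P[...,2]>lo)&(P[...,2]<hi)&(P[...,0]>.40)&(P[...,0]<.62)&(P[...,1]<-.12)&(P[...,1]>-.32)
Q=P[h(.005,.0315)][:,:2]; print('rack',len(Q),cv2.minAreaRect((Q*1000).astype(np.float32)))
Q=P[h(.034,.06)&(P[...,0]>.50)]; print('r2',len(Q),cv2.minAreaRect((Q[:,:2]*1000).astype(np.float32)),np.percentile(Q[:,2],[5,95]))
# held roller / fingers
for y in range(0,400,40): print(y,''.join('.' if not np.isfinite(q) else '0123456789ABCDEFGHIJKLMNOPQRSTUVWXYZ'[int(np.clip(q*100,0,35))] for q in P[y,::10,2]))
print('hy',viewer.camera_params('wrist')['hand_eye'][:3,3])
E
```

```text
t 24.97 pos [ 0.494  -0.286   0.2486] x-yaw 105.05 z [-0.034  0.116 -0.993] F [-0.02 -0.97 -2.14] w 0.333 g 44.5 q [-0.61  0.16  1.84  0.08  1.24 -0.9 ]
F2 [ 0.23  0.42 -2.06] [ 0.4941 -0.2861  0.2486]
rack 2678 ((493.4114074707031, -210.21533203125), (186.09486389160156, 116.58610534667969), 1.1226868629455566)
r2 4316 ((550.5533447265625, -217.50918579101562), (28.998062133789062, 157.52005004882812), 15.623236656188965) [0.03926545 0.05245523]
0 0000000000000000000000000000000000000000000000000000000000000000
40 00000004444444444400002220000000000.0000000000000000000000000000
80 0000000444444444444302200220000000000000400000000000000000000000
120 0000000444444444444100000000000000000004541000000000000000000000
160 0000000444454444442000000000000JJ0000004540000000000000000000000
200 00000004444444444310000000000KKKKKKJ0005500000000235667700000000
240 00000044444444444400000000000KKKKKK00000000000111000000000000000
280 00000000000000000000000000KKKKKKKKKKKK000000256788AAAAA000000000
320 00000000000000000NNNNNMMNNNNLKKKKKKLNNNNMMNNNNN7AAAABBBA00000000
360 000454104110POPPPO0MNNNPPPPP0KKKKKK0PPPPPNNNN0OPPOPP000000000000
hy [ 0.08219434 -0.00135615 -0.07022806]
```

```bash
python3 - <<'E'
from h import *
z=np.load('w15.npz'); s=dict(tool_pos=z['p'],tcp_rot=z['r']); d=z['d']; P=cloud('wrist',d,s); P[d==0]=np.nan
A=Ro.from_rotvec(s['tcp_rot']).as_matrix(); T=(P-s['tool_pos'])@A
m=np.zeros(d.shape,bool); m[150:275,285:362]=1; m&=(P[...,2]>.165)&(P[...,2]<.24)
Q=P[m]; ax=np.array([np.cos(np.radians(105.05)),np.sin(np.radians(105.05)),0]); 
rows=[]
for v in range(160,275,12):
    mm=m[v]; q=P[v,mm]; 
    if len(q)>5: 
        i=np.argsort(q[:,2])[-8:]; rows.append([v,len(q),(q[i].mean(0)-s['tool_pos'])@ax,q[i,2].mean(),T[v,mm,1].min(),T[v,mm,1].max()])
rows=np.array(rows); print(rows.round(4)); k=np.polyfit(rows[2:,2],rows[2:,3],1); print('slope deg',np.degrees(np.arctan(k[0])))
G=s['tool_pos']+A[:,2]*.054; print('G',G)
R=down(105.5)@Ro.from_rotvec([0,np.radians(6.9),0]).as_matrix()
g=np.array([.474,-.222,.075]); print('TCP hover',g-R[:,2]*.054); plan(g-R[:,2]*.054,R,10)
E
```

```text
[[ 1.600e+02  1.500e+01  6.390e-02  1.972e-01 -4.100e-03  1.800e-03]
 [ 1.720e+02  4.200e+01  5.880e-02  1.971e-01 -1.020e-02  7.500e-03]
 [ 1.840e+02  6.600e+01  5.480e-02  2.043e-01 -1.400e-02  1.350e-02]
 [ 1.960e+02  6.600e+01  5.090e-02  2.093e-01 -1.390e-02  1.350e-02]
 [ 2.080e+02  6.400e+01  4.620e-02  2.097e-01 -1.400e-02  1.300e-02]
 [ 2.200e+02  6.500e+01  4.130e-02  2.093e-01 -1.420e-02  1.330e-02]
 [ 2.320e+02  6.300e+01  3.640e-02  2.094e-01 -1.430e-02  1.350e-02]
 [ 2.440e+02  6.300e+01  3.140e-02  2.094e-01 -1.450e-02  1.290e-02]
 [ 2.560e+02  7.500e+01  2.620e-02  2.091e-01 -1.450e-02  1.930e-02]
 [ 2.680e+02  7.700e+01  2.110e-02  2.091e-01 -1.460e-02  1.890e-02]]
slope deg -4.178276259300164
G [ 0.49218781 -0.27972662  0.19495078]
TCP hover [ 0.47573368 -0.22825145  0.1286089 ]
[0.15,-0.01,0.42, 0,0,-0.01]
[0.15,-0.01,0.42, 0,0,-0.01]
[0.15,-0.01,0.42, 0,0,-0.01]
[0.15,-0.01,0.42, 0,0,-0.01]
[0.15,-0.01,0.42, 0,0,-0.01]
[0.15,0,0.42, 0,0,0]
[0.16,-0.01,0.42, -0.01,0,-0.01]
[0.15,0,0.43, 0,0,0]
[0.16,-0.01,0.42, -0.01,0,-0.01]
[0.15,0,0.43, 0,-0.01,0]
end [ 0.4758 -0.2283  0.1285] n 10
```

Emit:
jog_arm(
  increments=[
    [[0.15, -0.01, 0.42, 0, 0, -0.01, -1], [0.15, -0.01, 0.42, 0, 0, -0.01, -1], [0.15, -0.01, 0.42, 0, 0, -0.01, -1], [0.15, -0.01, 0.42, 0, 0, -0.01, -1], [0.15, -0.01, 0.42, 0, 0, -0.01, -1]],
  ],
)

```text
time: 25.43
tool_pos: [0.4837, -0.2575, 0.1869]
tcp_rot: [-1.844, -2.417, -0.109]
wrist_force: [-0.6, -0.8, -1.9]
width: 0.336
grip_force: 44.5
```

Emit:
jog_arm(
  increments=[
    [[0.15, 0, 0.42, 0, 0, 0, -1], [0.16, -0.01, 0.42, 0, 0, -0.01, -1], [0.15, 0, 0.42, 0, 0, 0, -1], [0.15, -0.01, 0.3, 0, 0, -0.01, -1], [0.1, 0, 0.2, 0, 0, 0, -1]],
  ],
)

```text
time: 25.85
tool_pos: [0.4757, -0.2313, 0.1375]
tcp_rot: [-1.842, -2.419, -0.109]
wrist_force: [-0.6, -0.5, -1.6]
width: 0.335
grip_force: 44.5
```

Emit:
jog_arm(
  increments=[
    [[0, 0, 0, 0, 0, 0, -1], [0, 0, 0, 0, 0, 0, -1], [0, 0, 0, 0, 0, 0, -1], [0, 0, 0, 0, 0, 0, -1], [0, 0, 0, 0, 0, 0, -1]],
  ],
)

```text
time: 26.27
tool_pos: [0.4773, -0.233, 0.1401]
tcp_rot: [-1.845, -2.421, -0.11]
wrist_force: [0.5, 0.1, -1.9]
width: 0.337
grip_force: 44.5
```

```bash
python3 - <<'E'
from h import *
s,im,d,T,Z=look('w16')
A=Ro.from_rotvec(s['tcp_rot']).as_matrix(); print('G',s['tool_pos']+A[:,2]*.054)
P=cloud('wrist',d,s); P[d==0]=np.nan; yw=np.radians(15.5); c=np.array([.5103,-.2109])
h=(P[...,2]>.020)&(P[...,2]<.0300)&(P[...,0]>.42)&(P[...,0]<.53)&(P[...,1]<-.12)&(P[...,1]>-.29)
Q=P[h]; q=(Q[:,:2]-c)@np.array([[np.cos(yw),-np.sin(yw)],[np.sin(yw),np.cos(yw)]])
print(len(Q)); H,xe,ye=np.histogram2d(q[:,0],q[:,1],bins=[np.arange(-.08,.04,.004),np.arange(-.06,.061,.01)])
for a,r in zip(xe,H.astype(int)): print(a.round(3),r)
R=down(105.5)@Ro.from_rotvec([0,np.radians(6.9),0]).as_matrix()
g=np.array([.474,-.222,.042]); plan(g-R[:,2]*.054,R,5)
E
```

```text
t 26.27 pos [ 0.4773 -0.233   0.1401] x-yaw 105.39 z [-0.032  0.115 -0.993] F [ 0.47  0.12 -1.93] w 0.337 g 44.5 q [-0.54  0.2   2.02  0.1   1.02 -0.87]
F2 [ 0.35 -0.4  -1.61] [ 0.4772 -0.2329  0.1399]
G [ 0.47556175 -0.22679493  0.0864488 ]
95
-0.08 [0 0 0 0 0 0 0 0 0 0 0 0]
-0.076 [0 0 0 0 0 0 0 0 0 0 0 0]
-0.072 [0 0 0 0 0 0 0 0 0 0 0 0]
-0.068 [0 0 0 0 0 0 0 0 0 0 0 0]
-0.064 [0 0 0 0 0 0 0 0 0 0 0 0]
-0.06 [0 0 0 0 0 0 0 0 0 0 0 0]
-0.056 [0 0 0 0 0 0 0 0 0 0 0 0]
-0.052 [0 0 0 0 0 0 0 0 0 0 0 0]
-0.048 [0 0 0 0 0 0 0 0 0 0 0 0]
-0.044 [0 0 0 0 0 0 0 0 0 0 0 0]
-0.04 [0 0 0 0 0 0 0 0 0 0 0 0]
-0.036 [0 0 0 0 0 0 0 0 0 0 0 0]
-0.032 [0 0 0 0 0 0 0 0 0 0 0 0]
-0.028 [0 0 0 0 0 0 0 0 0 0 0 0]
-0.024 [0 0 0 0 0 0 0 0 0 0 0 0]
-0.02 [0 0 0 0 0 0 0 0 0 0 0 0]
-0.016 [0 0 0 0 0 0 0 0 0 0 0 0]
-0.012 [0 0 0 0 0 0 0 0 0 0 0 0]
-0.008 [0 0 0 0 0 0 0 0 0 0 0 0]
-0.004 [0 0 0 0 0 0 0 0 0 0 0 0]
0.0 [0 0 0 0 0 0 0 0 0 0 0 0]
0.004 [0 0 0 0 0 0 0 0 0 0 0 0]
0.008 [0 0 0 0 0 0 0 0 0 0 0 0]
0.012 [0 0 0 0 0 0 0 0 0 0 0 0]
0.016 [ 0  0  0  0  0  0  0  0 56  1  0  0]
0.02 [ 0  0  0  0  0  0  0  0 24  3  0  0]
0.024 [0 0 0 0 0 0 0 0 9 1 0 0]
0.028 [0 0 0 0 0 0 0 0 0 0 1 0]
0.032 [0 0 0 0 0 0 0 0 0 0 0 0]
[0,0,0.3, 0,0,0]
[0,0,0.3, 0,0,0]
[0,0,0.3, 0,0,-0.01]
[-0.01,0,0.29, 0,0,0]
[0,0,0.3, -0.01,0.01,-0.01]
end [ 0.4758 -0.2281  0.0955] n 5
```

```bash
python3 - <<'E'
from h import *
z=np.load('w2.npz'); s=dict(tool_pos=z['p'],tcp_rot=z['r']); d=z['d']; P=cloud('wrist',d,s); P[d==0]=np.nan
yw=np.radians(15.5); c=np.array([.5103,-.2109]); Rm=np.array([[np.cos(yw),-np.sin(yw)],[np.sin(yw),np.cos(yw)]])
for lo,hi in ((.012,.030),(.0065,.0115)):
    h=(P[...,2]>lo)&(P[...,2]<hi)&(P[...,0]>.41)&(P[...,0]<.60)&(P[...,1]<-.13)&(P[...,1]>-.29)
    q=(P[h][:,:2]-c)@Rm; H,xe,ye=np.histogram2d(q[:,0],q[:,1],bins=[np.arange(-.08,.084,.006),np.arange(-.06,.061,.008)])
    for a,r in zip(xe,H.astype(int)): print(a.round(3),r)
h=(P[...,2]>.012)&(P[...,2]<.030); q=(P[...,:2]-c)@Rm
m=h&(abs(q[...,0]+.038)<.03)&(abs(abs(q[...,1])-.03)<.008)
for x in np.arange(-.068,-.008,.004):
    k=m&(abs(q[...,0]-x)<.002); print(x.round(3),np.nanmax(P[k][:,2]).round(4) if k.any() else '-')
E
```

```text
-0.08 [0 0 0 0 0 0 0 0 0 0 0 0 0 0 0]
-0.074 [0 0 0 0 0 0 0 0 0 0 0 0 0 0 0]
-0.068 [0 0 0 0 0 0 0 0 0 0 0 0 0 0 0]
-0.062 [ 0  0  0 36  4  0  0  0  0  0  1 35  0  0  0]
-0.056 [  0   0   0 206  52   0   0   0   0   0  22 182   0   0   0]
-0.05 [  0   0   0 218  29   0   0   0   0   0  37 182   0   0   0]
-0.044 [  0   0   0 172  25   0   0   0   0   0  37 137   0   0   0]
-0.038 [ 0  0  0 93 25  0  0  0  0  0  7 97  0  0  0]
-0.032 [  0   0   0 170  46   0   0   0   0   0  28 165   0   0   0]
-0.026 [  0   0   0 186  68   0   0   0   0   0  11 185   0   0   0]
-0.02 [  0   0   0 170  20   0   0   0   0   0  42 140   0   0   0]
-0.014 [ 0  0  0 87 14  0  0  0  0  0 21 73  0  0  0]
-0.008 [ 0  0  0 78 18  0  0  0  0  0 24 72  0  0  0]
-0.002 [ 0  0  0 96  7  0  0  0  0  0 25 68  0  0  0]
0.004 [ 0  0  0 90 12  0  0  0  0  0 20 83  0  0  0]
0.01 [ 0  0  0 94 20  0  0  0  0  0 23 82  0  0  0]
0.016 [  0   0   0  51  14   0   0   0   0   0  18 138   0   0   0]
0.022 [0 0 0 0 0 0 0 0 0 0 0 7 0 6 0]
0.028 [ 0  0  0  0  0  0  0  0  0  0  0  0  0 10  0]
0.034 [0 0 0 0 0 0 0 0 0 0 0 0 0 1 0]

[... 1207 characters left out ...]
55  4 69  0]
0.022 [ 0  0  0  0  0  0  0  0  0  0  0 42  0 72  0]
0.028 [ 0  0  0  0  0  0  0  0  0  0  0  3  3 76  0]
0.034 [ 0  0  0  0  0  0  0  0  0  0  0  0  0 59  0]
0.04 [ 0  0  0  0  0  0  0  0  0  0  0  3  1 84  0]
0.046 [ 0  0  0  0  0  0  0  0  0  0  0 45  2 77  0]
0.052 [ 0  0  0  0  0  0  0  0  0  0  0 71  4 81  0]
0.058 [ 0  0  0  0  0  0  0  0  0  0  0 24  5 88  0]
0.064 [ 0  0  0  0  0  2 63 71 69 79 71 77 75 48  0]
0.07 [0 0 0 0 0 0 0 0 0 0 0 0 0 0 0]
0.076 [0 0 0 0 0 0 0 0 0 0 0 0 0 0 0]
-0.068 -
-0.064 -
-0.06 0.0153
-0.056 0.0299
-0.052 0.03
-0.048 0.0298
-0.044 0.0255
-0.04 0.022
-0.036 0.0204
-0.032 0.0243
-0.028 0.0282
-0.024 0.03
-0.02 0.03
-0.016 0.0154
-0.012 0.0156
```

Emit:
jog_arm(
  increments=[
    [[0, 0, 0.3, 0, 0, 0, -1], [0, 0, 0.35, 0, 0, 0, -1], [0, 0, 0.35, 0, 0, 0, -1], [0, 0, 0.25, 0, 0, 0, -1], [0, 0, 0.15, 0, 0, 0, -1]],
  ],
)

```text
time: 26.73
tool_pos: [0.4739, -0.2266, 0.0952]
tcp_rot: [-1.841, -2.417, -0.109]
wrist_force: [0.1, 0.3, -2.1]
width: 0.334
grip_force: 44.5
```

Emit:
jog_arm(
  increments=[
    [[0, 0, 0.04, 0, 0, 0, -1], [0, 0, 0.03, 0, 0, 0, -1], [0, 0, 0, 0, 0, 0, -1], [0, 0, 0, 0, 0, 0, -1], [0, 0, 0, 0, 0, 0, -1]],
  ],
)

```text
time: 27.15
tool_pos: [0.4755, -0.2276, 0.0959]
tcp_rot: [-1.844, -2.421, -0.11]
wrist_force: [-0.4, -0.2, -0.5]
width: 0.332
grip_force: 44.6
```

```bash
python3 - <<'E'
from h import *
s=st(); A=Ro.from_rotvec(s['tcp_rot']).as_matrix(); print('G',s['tool_pos']+A[:,2]*.054)
E
```

```text
t 27.15 pos [ 0.4755 -0.2276  0.0959] x-yaw 105.40 z [-0.033  0.115 -0.993] F [-0.36 -0.19 -0.45] w 0.332 g 44.6 q [-0.54  0.25  2.05  0.1   0.93 -0.87]
G [ 0.47370229 -0.22132928  0.04227337]
```

Emit:
jog_arm(
  increments=[
    [[0, 0, 0.02, 0, 0, 0, -1], [0, 0, 0.02, 0, 0, 0, -1], [0, 0, 0, 0, 0, 0, -1], [0, 0, 0, 0, 0, 0, -1], [0, 0, 0, 0, 0, 0, -1]],
  ],
)

```text
time: 27.57
tool_pos: [0.4751, -0.2272, 0.0943]
tcp_rot: [-1.844, -2.42, -0.109]
wrist_force: [0.4, -0.2, -1.7]
width: 0.336
grip_force: 44.6
```

Emit:
jog_arm(
  increments=[
    [[0, 0, 0.02, 0, 0, 0, -1], [0, 0, 0.02, 0, 0, 0, -1], [0, 0, 0, 0, 0, 0, -1], [0, 0, 0, 0, 0, 0, -1], [0, 0, 0, 0, 0, 0, -1]],
  ],
)

```text
time: 27.98
tool_pos: [0.4753, -0.2271, 0.0933]
tcp_rot: [-1.844, -2.421, -0.11]
wrist_force: [1.0, 0.9, 0.9]
width: 0.338
grip_force: 44.6
```

Emit:
jog_arm(
  increments=[
    [[0, 0.03, 0, 0, 0, 0, -1], [0, 0.02, 0, 0, 0, 0, -1], [0, 0, 0.02, 0, 0, 0, -1], [0, 0, 0.02, 0, 0, 0, -1], [0, 0, 0, 0, 0, 0, -1]],
  ],
)

```text
time: 28.4
tool_pos: [0.4765, -0.2265, 0.0921]
tcp_rot: [-1.843, -2.42, -0.109]
wrist_force: [-0.7, 0.4, 1.5]
width: 0.336
grip_force: 44.9
```

Emit:
jog_arm(
  increments=[
    [[0, 0, 0.01, 0, 0, 0, -1], [0, 0, 0.01, 0, 0, 0, -1], [0, 0, 0, 0, 0, 0, -1], [0, 0, 0, 0, 0, 0, -1], [0, 0, 0, 0, 0, 0, -1]],
  ],
)

```text
time: 28.82
tool_pos: [0.4765, -0.2265, 0.0919]
tcp_rot: [-1.843, -2.42, -0.109]
wrist_force: [-1.7, 0.9, 5.7]
width: 0.336
grip_force: 45.2
```

Emit:
jog_arm(
  increments=[
    [[0, 0, -0.01, 0, 0, 0, -0.4], [0, 0, 0, 0, 0, 0, -0.32], [0, 0, 0, 0, 0, 0, -0.28], [0, 0, 0, 0, 0, 0, -0.24], [0, 0, 0, 0, 0, 0, -0.18]],
  ],
  force=20,
)

```text
time: 29.23
tool_pos: [0.4764, -0.2264, 0.0912]
tcp_rot: [-1.844, -2.42, -0.109]
wrist_force: [-0.1, -0.4, 0.7]
width: 0.409
grip_force: 0.0
```

Emit:
jog_arm(
  increments=[
    [[0, 0, 0, 0, 0, 0, -0.1], [0, 0, 0, 0, 0, 0, 0], [0, 0, 0, 0, 0, 0, 0.1], [0, 0, 0, 0, 0, 0, 0.2], [0, 0, 0, 0, 0, 0, 0.2]],
  ],
)

```text
time: 29.65
tool_pos: [0.4765, -0.2264, 0.0915]
tcp_rot: [-1.844, -2.42, -0.109]
wrist_force: [0.3, 0.5, 0.9]
width: 0.598
grip_force: 0.0
```

Emit:
jog_arm(
  increments=[
    [[0, 0, -0.1, 0, 0, 0, 0.2], [0, 0, -0.3, 0, 0, 0, 0.2], [0, 0, -0.6, 0, 0, 0, 0.2], [0, 0, -0.8, 0, 0, 0, 0.2], [0, 0, -0.8, 0, 0, 0, 0.2]],
  ],
)

```text
time: 30.07
tool_pos: [0.4787, -0.2354, 0.17]
tcp_rot: [-1.843, -2.419, -0.109]
wrist_force: [0.7, -0.6, 0.1]
width: 0.6
grip_force: 0.0
```

Emit:
jog_arm(
  increments=[
    [[-0.5, 0, -0.8, 0, 0, 0, 0.2], [-0.6, 0, -0.8, 0, 0, 0, 0.2], [-0.6, 0, -0.5, 0, 0, 0, 0.2], [-0.5, 0, -0.3, 0, 0, 0, 0.2], [0, 0, 0, 0, 0, 0, 0.2]],
  ],
)

```text
time: 30.48
tool_pos: [0.5009, -0.3106, 0.2365]
tcp_rot: [-1.85, -2.425, -0.109]
wrist_force: [1.0, 0.5, -0.2]
width: 0.601
grip_force: 0.0
```

```bash
python3 - <<'E'
from h import *
s,im,d,T,Z=look('w17'); cv2.imwrite('pics/w17.png',im)
P=cloud('wrist',d,s); P[d==0]=np.nan
h=(P[...,2]>.034)&(P[...,2]<.065)&(P[...,1]<-.12)&(P[...,1]>-.34)
for n,k in (('r2',(P[...,0]>.515)&(P[...,0]<.6)),('roller',(P[...,0]>.42)&(P[...,0]<.512))):
    Q=P[h&k]; print(n,len(Q),cv2.minAreaRect((Q[:,:2]*1000).astype(np.float32)),np.percentile(Q[:,2],[5,50,99]).round(4))
im,d=viewer.read_camera('top'); P=cloud('top',d)
h=(P[...,2]>.030)&(P[...,2]<.065)&(P[...,1]<-.12)&(P[...,1]>-.34)&(P[...,0]>.43)&(P[...,0]<.515); Q=P[h]; print('top roller',len(Q),cv2.minAreaRect((Q[:,:2]*1000).astype(np.float32)))
h=(P[...,2]>.012)&(P[...,2]<.022)&(P[...,1]<.08)&(P[...,1]>-.03)&(P[...,0]>.38)&(P[...,0]<.5); Q=P[h]; print('fork',len(Q),cv2.minAreaRect((Q[:,:2]*1000).astype(np.float32)),np.percentile(Q[:,2],[5,50,95]))
E
```

```text
t 30.48 pos [ 0.5009 -0.3106  0.2365] x-yaw 105.33 z [-0.028  0.111 -0.993] F [ 1.01  0.55 -0.2 ] w 0.601 g 0.0 q [-0.63  0.2   1.82  0.08  1.22 -0.93]
F2 [-0.5   0.43 -0.1 ] [ 0.4999 -0.3087  0.2347]
r2 4997 ((550.557373046875, -217.50180053710938), (29.19036102294922, 158.2588653564453), 15.64681625366211) [0.0393 0.0493 0.0531]
roller 4940 ((476.4833068847656, -233.31686401367188), (29.626466751098633, 157.39718627929688), 15.905786514282227) [0.0394 0.0494 0.0529]
top roller 560 ((475.09246826171875, -232.861572265625), (34.14403533935547, 157.84092712402344), 14.349400520324707)
fork 177 ((448.11199951171875, 26.045658111572266), (88.62000274658203, 15.543787956237793), 6.437915802001953) [0.01254048 0.01640172 0.01979624]
```

```bash
python3 -c "
from workcell import bot; print(bot.finish_job())"
```

```text
the job is handed in; nothing more can be done
None
```

The job is handed in at about 30 s of the 64 s allowed. The front roller lies level in the near rack seat, within about 2 mm of its middle and parallel to the other roller, and the forked key lies flat on the desk; the hand-in returned no verdict.

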